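# Hold the topping dispenser's gate open over a wafer cup

### The job

Gently pick up the brittle wafer cup and stand it upright in the round rest under the chute of the topping dispenser. Then take the grip of the dispenser's spring-return slide, pull it out until its pointer is level with the marker on the scale rail and keep it there: the program finishes while the gripper is still holding the slide at the marker, so that a colleague can tip the topping into the hopper. Do not open the slide before the cup is in place, and leave everything else on the table where it stands.

Things in the scene. Friction and masses are not known exactly. Their poses are not given: they have to be found in the camera images.
- dispenser: Fixed topping dispenser (mm). Origin: centre of its base plate's underside (120 x, 420 y, 8 thick). Chute and cup rest at its +y end, slide at its -y end; in the middle a white body 90 x 110 x 118 tall under an open, empty steel hopper, diameter 116, y -52 to 64, top at 260. The chute, 38 wide, ends at y 123, 97 to 110 high, beside and above a cup's near edge; the space above the rest is otherwise free.
- rest (a point): Centre of the floor of the round cup rest, 8 mm above the table, at y = +160 mm of the dispenser. A ring round it, inner diameter 68, outer 84, stands 6 mm above that floor; the cup's foot goes inside. Best lowered in from straight above with the fingers on the cup's two sides along the dispenser's x, clear of the chute.
- cup_center (a point): Centre, half-way up (40 mm), of the loose wafer cup: round, open, biscuit-brown, 80 mm tall, diameter 58 at the foot and 64 at the rim, wall 4, about 30 g. Starts upright on the table. Brittle: cracks if a finger presses with more than about 45 N (20 to 25 N is plenty), or if pressed or dropped hard onto the rest.
- slide (a joint): How far the dispenser's slide is pulled out, in m: 0 shut, 0.075 at its end stop. It slides along the dispenser's -y. A spring draws it shut: 3 N when shut, plus 1 N for each further 10 mm (7 N at 40 mm).
- slide_grip (a point): Grip point, 102 mm above the table, of the slide's upright black grip: a block 26 (dispenser x) x 20 (y) mm, from 54 to 129 above the table. Axes as the dispenser's. Shut, it is at y = -115 of the dispenser, 40 mm clear of the body. Can be pinched from above with the fingers on its two sides along the dispenser's x. Moves with the slide.
- slide_pointer (a point): End of the slide's pointer: a thin steel finger 4 mm wide sticking out of the foot of the grip towards the dispenser's +x; this point is 60 mm towards +x from the grip's axis, 61 mm above the table, at the same dispenser y as the grip. Moves with the slide.
- marker_line (a point): Middle of the upright steel fin (4 mm wide, 28 tall, top 70 above the table) of the marker clipped on the scale rail beside the slide; axes as the dispenser's. Fixed, 28 to 52 mm from the shut pointer towards the dispenser's -y. Pulled right, pointer and fin stand side by side, at the same position along the dispenser's y.
- beaker: Bystander: a plain steel beaker, diameter 72, 110 tall (mm); origin at the middle of its underside. Leave it alone.
- jar: Bystander: a lidded amber jar, diameter 72, 85 tall (mm); origin at the middle of its underside. Leave it alone.
- spatula: Bystander: a spatula with white handle lying flat, 240 long (mm); origin at the tool's own origin, on its underside. Leave it alone.
- squeeze: Bystander: a white squeeze bottle, diameter 56, 170 tall (mm); origin at the middle of its underside. Leave it alone.
- tub: Bystander: a white lidded tub, diameter 90, 80 tall (mm); origin at the middle of its underside. Leave it alone.
- bowl: Bystander: a white bowl, diameter 120, 50 tall (mm); origin at the middle of its underside. Leave it alone.
- pan: Bystander: an empty steel pan, 110 x 200 x 60 (mm); origin at the middle of its underside. Leave it alone.
Things that resemble listed ones, but are neither listed nor needed, are in the scene too. There is more than one size of the part that bears cup_center; the job needs the middle-sized.

How it is judged:
By the outcome, as a careful person would: the job done as asked, in the order asked, and still so for the second after the job is handed in, while the arm keeps its last pose, push and grip.
It also fails if it takes over 58 s, if anything falls off the work surface, if the arm or the gripper's body presses on something with over 40 N, if the wrist force passes 120 N, or if a joint passes its speed limit or range.

### The arm

A 6-joint arm with a two-finger parallel gripper is mounted at the origin on the work surface. World frame = base frame: x ahead of the robot, y to its left, z up, the work surface at z = 0. Lengths are in m, angles in rad, forces in N, time in s.
With the tool pointing down it reaches from about 0.35 to 0.85 m from the base axis. Payload 8.1 kg.
Tool frame: the origin (TCP) lies on the centre line of the jaws, within the pads' length; the fingertips stand 19 mm ahead of it and the grasp point (between the pads) is the TCP (robot.tips_ahead is the distance from the TCP to the fingertips, in m); y points along the fingers, z is the direction in which the jaws open and shut, and the axes are right-handed (so a half turn about y gives the same grasp; the last joint's range is limited). The gripper opens to 93 mm and grips with 3 to 60 N. Pads are 15 mm wide; open, the fingers measure 128 mm over their backs; the gripper's body (75 mm by 188 mm) begins 65 mm behind the grasp point.
Start: joints at [-0.085, 0.13, 1.488, -0, 1.523, -0.085], TCP at [0.6, 0, 0.238] pointing down, gripper open.
Joint ranges: [-2.96, 2.96], [-0.89, 2.26], [0.02, 2.5], [-1.34, 4.48], [0, 2.73], [-2.66, 2.66]. Speed limits (rad/s): [2.39, 2.39, 2.79, 3.14, 3.14, 3.14].

### API

Orientations are given as a rotation vector (axis times angle).
In Python, from plant import robot, imaging, models gives the robot as it stands.
- The arm moves only by the tool carry_out, never from a script. Its argument "motion" is one flat list of numbers, 7 for each row, row after row: the shift along the tool's x, y, z in m, then the turn, a rotation vector about the tool's x, y, z in degrees, then the opening, from -1 (shut) to 1 (fully open). A call has exactly 5 rows; each row shifts and turns the pose as measured when the row begins, along the tool's axes as they then stand; what a row does not reach is not made up. A row lasts 1/10 s, in which the tool goes at most 50 mm and 8.59 degrees, less where a joint would pass 70% of its speed; a pose out of reach is approached as far as the arm can. A call is refused whole if a number of a shift passes 0.05 or a number of a turn 8.59, either way. A call with a gripper value outside its range is refused whole. The fingers move at their own pace and stop on an object; "squeeze" is the grip in N (left out, the last holds). Time passes only in rows, so rows that do not move let the fingers close, or fill a call up. It gives the time, the measured TCP pose, the force and the opening at its end, in the units of the state.
- robot.read_state(): the state, without advancing time (a new reading comes with each control period).
- imaging.read_camera(name): name is "scene" or "side" or "wrist"; returns the picture (420x560x3 uint8, blue, green, red); there is no depth.
- imaging.camera_model(name): a dict with "K" (3x3 intrinsics, pixels), "position" and "orientation" of the camera in the world. Camera axes: x right, y down, z forward; pixel columns grow to the right and rows downward; lengths in m; the calibration is good to about 2 mm. A picture is of the moment at which its call begins: read the wrist's pose just before it. camera_model takes no time and is no camera call; for the wrist camera it gives the pose at the moment of the call.
- robot.close_job(): hands the job in, once; it reports no verdict.
Trained networks look in the newest picture that a camera, given by its name, has taken for a name from the list of things; names that differ only in an ending like _2 or _b are one class to them, and where a whole thing is asked for, a point or a joint stands for the part that bears it (a point fixed in the world has none). Each returns a list of dicts, best first, with "confidence" (0 to 1); they miss things now and then, are a little off and sometimes report something else, mostly with a low value. They report only what shows in the picture. A call takes as long as a camera call. They do not tell look-alikes from the thing itself.
- models.outline_of(camera, thing): "pixels" (420x560 bool, what is visible of it) and "pixel" ([column, row] in pixels, amid what is visible of it).
The state is a dict: "t": time; "q": joint angles; "dq": joint speeds; "joint_torque": joint torques, N m; "tool_pos": TCP position; "orientation": TCP orientation; "force": force on the tool from outside, world axes, zero at the start; "wrist_torque": the same for the moment, N m; "opening": finger opening in m.
Only numpy, scipy, OpenCV 4.12 (cv2) and the standard library are available. Lean on these libraries where they do the work, as an engineer would, in place of code of your own. Each camera call takes 0.05 s, during which the arm holds its last target.

## Working session

There is one attempt and no reset: what is moved stays moved. The work goes in short steps, Python scripts to look and compute and a tool call to move; the robot and the scene stay as the last step left them, time stands still between calls to the robot, and variables do not carry over. Pictures are saved under pics/ and viewed, and the job is handed in when it is done.

Besides the shell and the picture viewer there is one more tool, called in YAML: its name, and indented under it one key for each argument. carry_out: Moves the arm, as the interface text tells. Its arguments: {"type":"object","properties":{"motion":{"type":"array","items":{"type":"number"}},"squeeze":{"type":"number"}},"required":["motion"]}

```bash
ls; mkdir -p pics; python3 - <<'E'
from plant import robot, imaging, models
import cv2,numpy as np
s=robot.read_state();print({k:np.round(v,3) for k,v in s.items()}, robot.tips_ahead)
for c in ["scene","side","wrist"]:
    im=imaging.read_camera(c);cv2.imwrite(f"pics/{c}0.png",im)
    m=imaging.camera_model(c);print(c,np.round(m['K'],1).tolist(),np.round(m['position'],3),np.round(m['orientation'],3).tolist())
E
```

```text
pics
{'t': np.float64(0.0), 'q': array([-0.085,  0.131,  1.489,  0.   ,  1.523, -0.085]), 'dq': array([-0.001, -0.001, -0.001,  0.   ,  0.001,  0.001]), 'joint_torque': array([-2.0000e-03, -5.5985e+01, -4.9176e+01,  7.7000e-02,  3.6000e-02,
       -0.0000e+00]), 'tool_pos': array([0.599, 0.   , 0.237]), 'orientation': array([-1.21 ,  1.211, -1.208]), 'force': array([ 0.249, -0.478, -0.281]), 'wrist_torque': array([ 0.003,  0.033, -0.004]), 'opening': np.float64(0.093)} 0.019
scene [[464.8, 0.0, 275.5], [0.0, 464.8, 209.5], [0.0, 0.0, 1.0]] [1.396 0.816 0.999] [-0.972, -2.375, 1.131]
side [[408.8, 0.0, 274.7], [0.0, 408.8, 205.3], [0.0, 0.0, 1.0]] [ 1.057 -0.681  0.788] [-2.2, -0.657, 0.321]
wrist [[324.8, 0.0, 284.3], [0.0, 324.8, 217.9], [0.0, 0.0, 1.0]] [0.6   0.084 0.384] [2.836, -0.001, -0.001]
```

View pics/scene0.png

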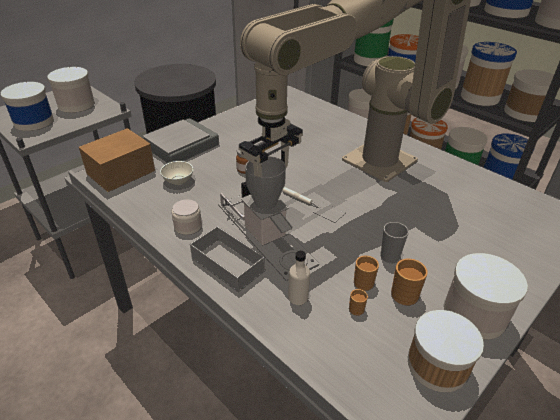

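View pics/side0.png

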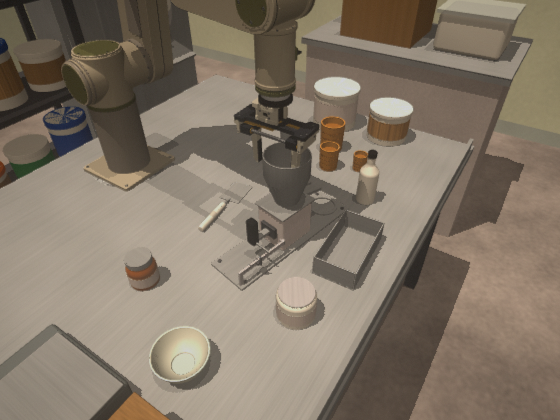

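View pics/wrist0.png

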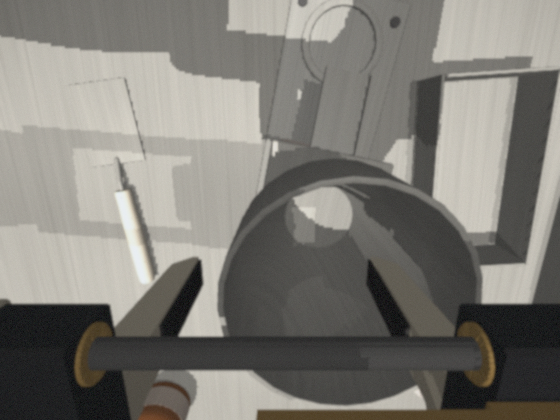

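Scene view: three brown cups at (366,273), (408,282) and (358,302). The rest ring is at about (315,260). In the wrist view the ring is at (340,42), with the hopper close to the gripper. Next I'll measure outlines.

```bash
cat > h.py <<'E'
import numpy as np,cv2
from scipy.spatial.transform import Rotation as R
from plant import robot, imaging, models
def save(c):
    m=imaging.camera_model(c); im=imaging.read_camera(c)
    return im,dict(K=np.array(m['K']),p=np.array(m['position']),o=np.array(m['orientation']))
def proj(m,P):
    P=np.atleast_2d(P);c=(P-m['p'])@R.from_rotvec(m['o']).as_matrix()
    u=c@m['K'].T; return u[:,:2]/u[:,2:]
def ray(m,uv,z):
    d=R.from_rotvec(m['o']).as_matrix()@np.linalg.inv(m['K'])@np.array([uv[0],uv[1],1.])
    return m['p']+d*(z-m['p'][2])/d[2]
def cm(c):
    m=imaging.camera_model(c);return dict(K=np.array(m['K']),p=np.array(m['position']),o=np.array(m['orientation']))
E
python3 - <<'E'
from h import *
for c in ["scene","side"]:
    m=cm(c)
    for th in ["cup_center","beaker"]:
        for o in models.outline_of(c,th):
            ys,xs=np.nonzero(o['pixels'])
            print(c,th,round(o['confidence'],2),np.round(o['pixel']),xs.min(),xs.max(),ys.min(),ys.max(),len(xs))
            if th=="cup_center":np.save(f"pics/{c}_{int(o['pixel'][0])}.npy",o['pixels'])
for c in ["scene","side"]:
    im=cv2.imread(f"pics/{c}0.png")
    b=(320,210,160,120) if c=="scene" else (280,60,160,120)
    x,y,w,hh=b
    cv2.imwrite(f"pics/{c}_cups.png",cv2.resize(im[y:y+hh,x:x+w],None,fx=5,fy=5,interpolation=cv2.INTER_CUBIC))
im=cv2.imread("pics/wrist0.png");cv2.imwrite("pics/w_rest.png",cv2.resize(im[0:200,220:460],None,fx=3,fy=3,interpolation=cv2.INTER_CUBIC))
im=cv2.imread("pics/side0.png");cv2.imwrite("pics/s_disp.png",cv2.resize(im[130:290,200:360],None,fx=3.7,fy=3.7,interpolation=cv2.INTER_CUBIC))
E
```

```text
scene cup_center 0.81 [357. 303.] 349 366 290 314 355
scene cup_center 0.67 [409. 282.] 391 427 259 305 1327
scene cup_center 0.62 [367. 274.] 355 378 256 290 661
scene beaker 0.62 [394. 242.] 381 408 221 263 910
scene beaker 0.48 [248. 190.] 241 249 182 196 93
side cup_center 0.72 [327. 157.] 319 338 141 171 520
side cup_center 0.56 [357. 159.] 353 367 151 171 235
```

View pics/scene_cups.png

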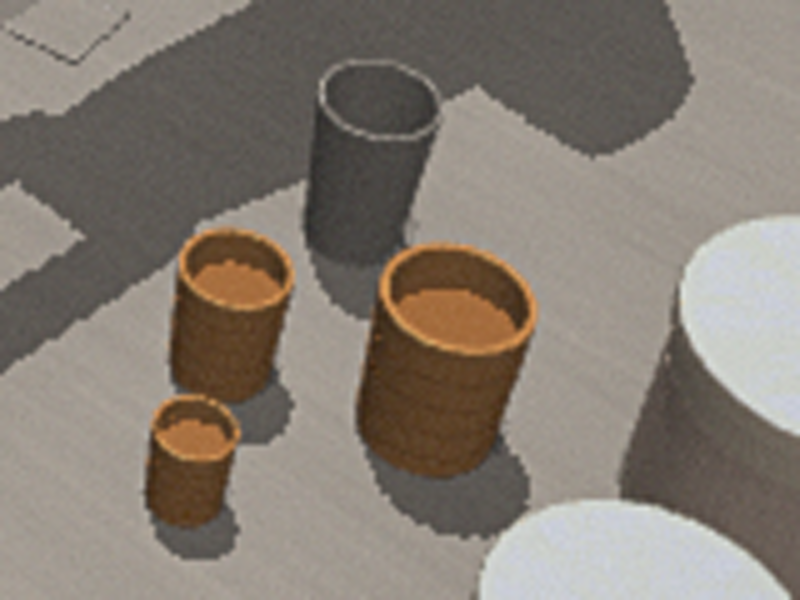

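View pics/w_rest.png

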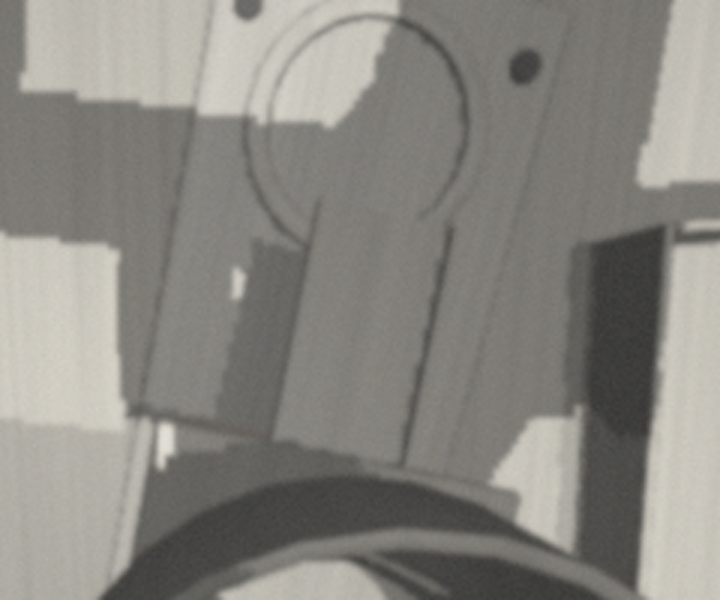

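View pics/s_disp.png

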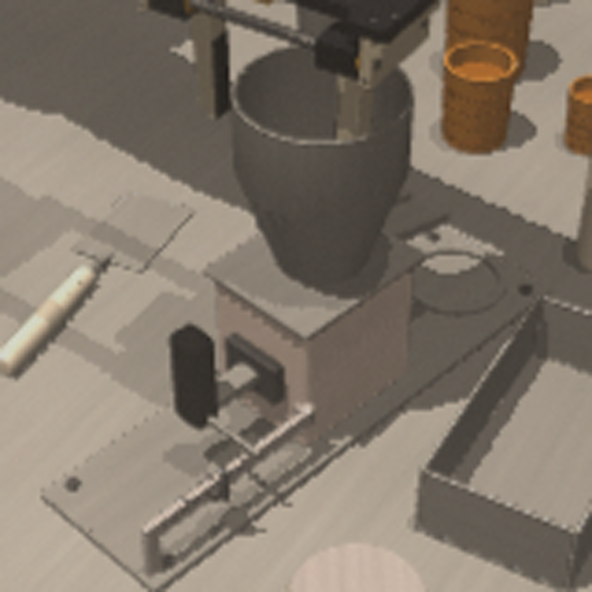

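Middle cup candidates from the scene view: large (408,282), medium (366,273), small (358,302). The plain steel beaker at (394,242) is not a cup. I choose (366,273) and will fit its size and the dispenser's pose.

```bash
cat > fit.py <<'E'
from h import *
from scipy.optimize import least_squares
ms,mS,mw=cm("side"),cm("scene"),cm("wrist")
# cups: silhouette fit
def sil(m,x,y,rf,rr,h,zc=0):
    a=np.linspace(0,2*np.pi,40);c=np.c_[np.cos(a),np.sin(a)]
    P=np.r_[np.c_[c*rf+[x,y],0*a],np.c_[c*rr+[x,y],0*a+h]]
    return proj(m,P)
def fitcup(views):
    def f(p):
        r=[]
        for m,mask in views:
            x,y,k=p; u=sil(m,x,y,.029*k,.032*k,.08*k)
            hull=cv2.convexHull(u.astype(np.float32))[:,0]
            ys,xs=np.nonzero(mask)
            hu=cv2.convexHull(np.c_[xs,ys].astype(np.float32))[:,0]
            for t in np.linspace(0,2*np.pi,24,endpoint=False):
                d=np.array([np.cos(t),np.sin(t)]); r.append((hull@d).max()-(hu@d).max())
        return np.array(r)
    m,mask=views[0];ys,xs=np.nonzero(mask);g=ray(m,(xs.mean(),ys.mean()),.04)
    s=least_squares(f,[g[0],g[1],1],x_scale=[.01,.01,.1],loss='soft_l1');return s.x,np.abs(s.fun).mean()
L=lambda n:np.load(f"pics/{n}.npy")
import glob;print(glob.glob("pics/*.npy"))
for n in glob.glob("pics/scene_*.npy"):print(n,fitcup([(mS,np.load(n))]))
for n in glob.glob("pics/side_*.npy"):print(n,fitcup([(ms,np.load(n))]))
# dispenser
W=lambda a:np.array(a)/3+[220,0]
S=lambda a:np.array(a)/3.7+[200,130]
obs=[(ms,(-60,-210,8),S((42,492))),(ms,(60,-210,8),S((153,590))),
 (mw,(0,160,14),W((368,120)))]
def T(p,P):
    x,y,t=p;P=np.array(P)/1e3;c,s=np.cos(t),np.sin(t);return np.array([x+c*P[0]-s*P[1],y+s*P[0]+c*P[1],P[2]])
f=lambda p:np.concatenate([proj(m,T(p,P))[0]-o for m,P,o in obs])
s=least_squares(f,[.65,0.05,-.1],x_scale=[.01,.01,.1]);p=s.x;print(p,np.degrees(p[2]),s.fun)
a=np.linspace(0,2*np.pi,60)
def draw(img,m,sc,off,p):
    def poly(Ps,col,cl=True):
        u=(proj(m,np.array([T(p,q) for q in Ps]))-off)*sc
        cv2.polylines(img,[np.round(u).astype(int)],cl,col,1)
    for r in(34,42):poly([(r*np.cos(t),160+r*np.sin(t),14) for t in a],(0,0,255))
    poly([(-60,-210,8),(60,-210,8),(60,210,8),(-60,210,8)],(0,255,0))
    poly([(58*np.cos(t),6+58*np.sin(t),260) for t in a],(255,0,0))
    poly([(-45,-55,126),(45,-55,126),(45,55,126),(-45,55,126)],(255,255,0))
    for z in(54,129):poly([(-13,-125,z),(13,-125,z),(13,-105,z),(-13,-105,z)],(255,0,255))
    poly([(0,-115,61),(60,-115,61)],(0,255,255),False)
if __name__=="__main__":
    i=cv2.resize(cv2.imread("pics/wrist0.png")[0:200,220:460],None,fx=3,fy=3);draw(i,mw,3,(220,0),p);
    j=cv2.resize(cv2.imread("pics/side0.png")[130:290,200:360],None,fx=3.7,fy=3.7);draw(j,ms,3.7,(200,130),p)
    cv2.imwrite("pics/ovw.png",i);cv2.imwrite("pics/ovs.png",j)
E
python3 fit.py
```

```text
['pics/scene_409.npy', 'pics/scene_357.npy', 'pics/side_357.npy', 'pics/scene_367.npy', 'pics/side_327.npy']
pics/scene_409.npy (array([0.51150196, 0.4578532 , 1.        ]), np.float64(4.812884666674484))
pics/scene_357.npy (array([0.66765257, 0.40444021, 0.99999988]), np.float64(5.865169215741884))
pics/scene_367.npy (array([0.56813091, 0.35461077, 0.98857945]), np.float64(0.6868143814159836))
pics/side_357.npy (array([0.66509285, 0.3955226 , 0.90301084]), np.float64(3.7267498189656556))
pics/side_327.npy (array([0.56992435, 0.35105895, 1.        ]), np.float64(0.6006984510216252))
[ 6.28230093e-01 -6.66450797e-05 -1.96943462e-01] -11.284029195070696 [-0.18022432 -0.88574041  1.27253687 -0.87387409 -0.07005379  0.67536236]
```

```bash
ls pics
```

```text
ovs.png
ovw.png
s_disp.png
scene0.png
scene_357.npy
scene_367.npy
scene_409.npy
scene_cups.png
side0.png
side_327.npy
side_357.npy
side_cups.png
w_rest.png
wrist0.png
```

View pics/ovw.png

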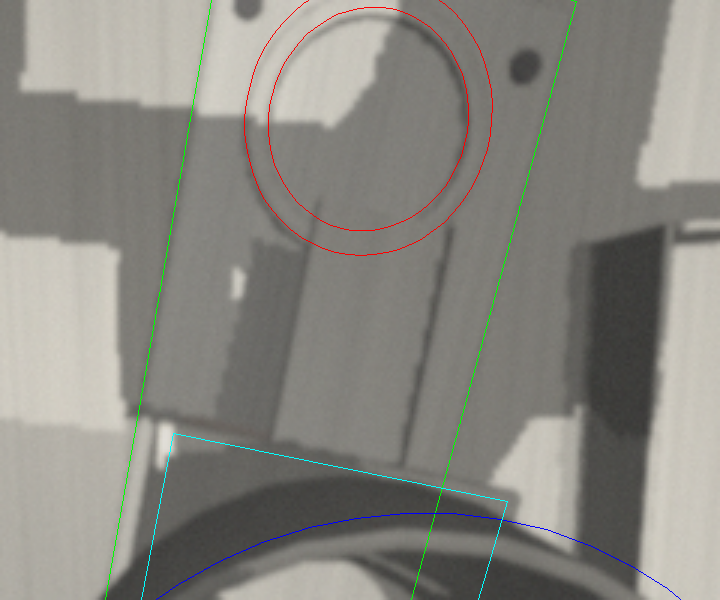

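View pics/ovs.png

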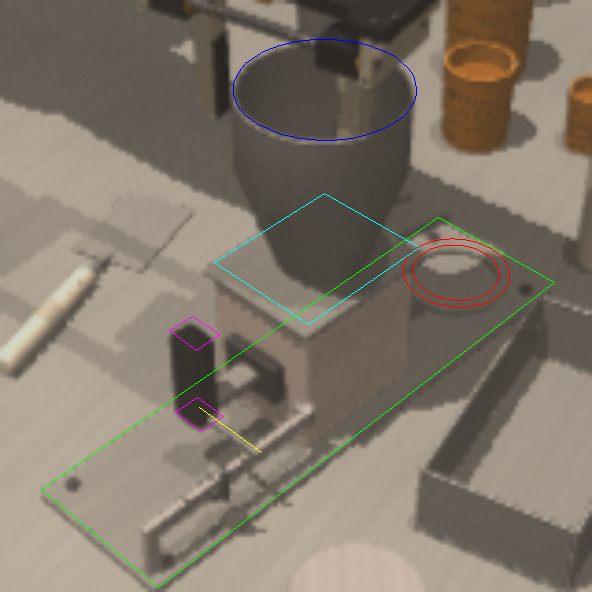

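Overlays match: the dispenser is at about (0.628, 0.000) with yaw −11.3°. The right finger currently hangs inside the hopper, so the first move must be straight up. Next, the sizes and neighbours properly, plus the tool axes.

```bash
sed -i "s/x_scale=\[.01,.01,.1\],loss='soft_l1')/x_scale=[.01,.01,.1],diff_step=1e-3,loss='soft_l1')/" fit.py; python3 fit.py | grep npy; python3 - <<'E'
from h import *
s=robot.read_state();print(np.round(R.from_rotvec(s['orientation']).as_matrix(),3),s['t'])
m=cm("scene")
# beaker rim: crop center (380,98)/5+(320,210)
print("beaker rim c",ray(m,(396,229.8),.11), "scene pixel foot",ray(m,(391.5,257),.0))
i=cv2.imread("pics/side0.png")[60:180,200:360];cv2.imwrite("pics/grip.png",cv2.resize(i,None,fx=5,fy=5,interpolation=cv2.INTER_CUBIC))
E
```

```text
['pics/scene_409.npy', 'pics/scene_357.npy', 'pics/side_357.npy', 'pics/scene_367.npy', 'pics/side_327.npy']
pics/scene_409.npy (array([0.52593593, 0.46297479, 1.27660848]), np.float64(0.1712249103126505))
pics/scene_357.npy (array([0.66221314, 0.39896988, 0.65846786]), np.float64(0.18830165046725375))
pics/scene_367.npy (array([0.56940271, 0.35474681, 0.9516286 ]), np.float64(0.2737198279936897))
pics/side_357.npy (array([0.66005298, 0.4009863 , 0.6498042 ]), np.float64(0.45125844270743354))
pics/side_327.npy (array([0.57046763, 0.35140268, 0.95988864]), np.float64(0.195729399553346))
[[-0. -0.  1.]
 [-1.  0. -0.]
 [-0. -1. -0.]] 0.35
beaker rim c [0.42908654 0.34804871 0.11      ] scene pixel foot [ 4.25836127e-01  3.51883105e-01 -1.11022302e-16]
```

View pics/grip.png

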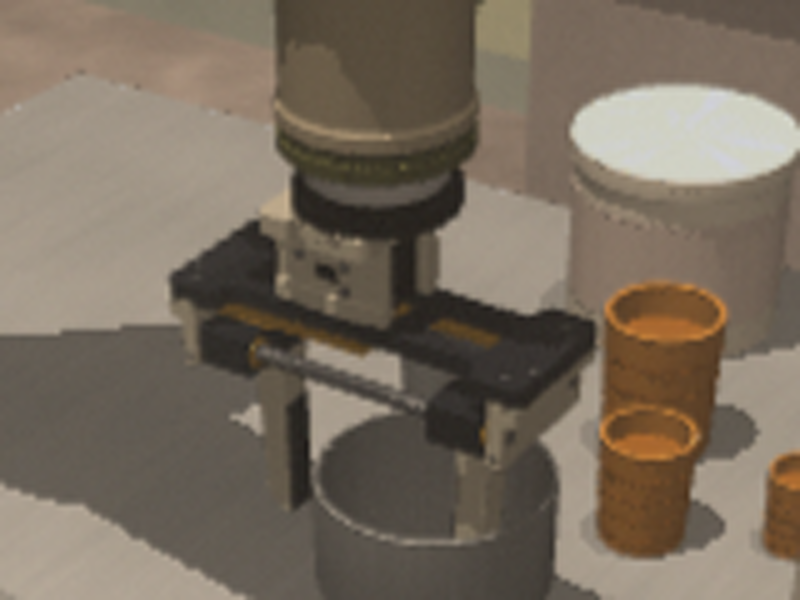

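carry_out:
  motion: [0,-0.04,0,0,0,0,1,0,-0.04,0,0,0,0,1,0,-0.03,0,0,0,0,1,-0.04,0,0,0,5.6,0,1,-0.05,0,0,0,5.6,0,1]
  squeeze: 20

```text
t: 0.85
tool_pos: [0.6042, 0.0861, 0.3498]
orientation: [-1.107, 1.363, -1.36]
force: [0.8, 0.0, 0.2]
opening: 0.093
```

```bash
python3 - <<'E'
from h import *
im,m=save("wrist");cv2.imwrite("pics/w1.png",im);np.savez("pics/w1.npz",**m)
p=(0.6282,-0.0001,-.197)
def T(p,P):
    x,y,t=p;P=np.array(P)/1e3;c,s=np.cos(t),np.sin(t);return np.array([x+c*P[0]-s*P[1],y+s*P[0]+c*P[1],P[2]])
a=np.linspace(0,2*np.pi,90)
for r in(34,42):
    u=proj(m,np.array([T(p,(r*np.cos(t),160+r*np.sin(t),14)) for t in a]));cv2.polylines(im,[np.round(u).astype(int)],True,(0,0,255),1)
u=proj(m,np.array([T(p,q) for q in [(-60,-210,8),(60,-210,8),(60,210,8),(-60,210,8)]]));cv2.polylines(im,[np.round(u).astype(int)],True,(0,255,0),1)
cv2.imwrite("pics/w1o.png",im)
E
```

```text
(no output)
```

View pics/w1o.png

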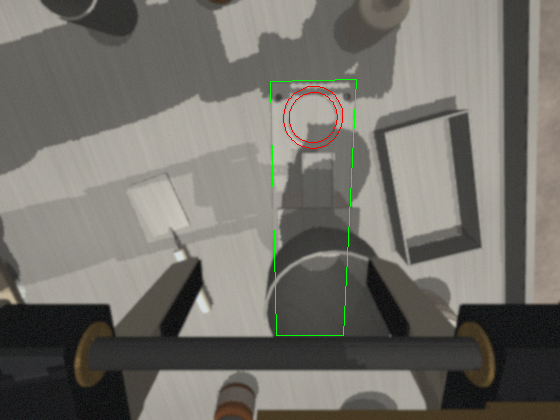

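Wrist view: the ring and plate overlays align, with the ring at (313,118). The squeeze bottle shows at (382,10). On to the cup.

carry_out:
  motion: [-0.05,0,-0.017,0,0,0,1,-0.05,0,-0.017,0,0,0,1,-0.05,0,-0.017,0,0,0,1,-0.04,0.03,-0.017,0,0,0,1,0,0.03,0,0,0,0,1]

```text
t: 1.4
tool_pos: [0.5807, 0.2854, 0.2971]
orientation: [-1.092, 1.361, -1.358]
force: [0.9, -0.2, 0.3]
opening: 0.0927
```

```bash
python3 - <<'E'
from h import *
im,m=save("wrist");cv2.imwrite("pics/w2.png",im);print(robot.read_state()['tool_pos'],m['p'])
ms=cm("scene");print("bottle",ray(ms,(299,300),0),ray(ms,(300,258),.17), ray(cm("side"),(372,156),.17),ray(cm("side"),(367,200),.0))
a=np.linspace(0,2*np.pi,60)
for r,z in((.029,0),(.032,.08)):
    u=proj(m,np.c_[.570+r*np.cos(a),.353+r*np.sin(a),0*a+z]);cv2.polylines(im,[np.round(u).astype(int)],True,(0,255,0),1)
cv2.imwrite("pics/w2o.png",im)
E
```

```text
[0.57962794 0.28287537 0.29073489] [0.59704422 0.36650177 0.44472285]
bottle [7.50939437e-01 2.69579970e-01 1.11022302e-16] [0.75945202 0.27165675 0.17      ] [0.75544312 0.23504383 0.17      ] [0.75547089 0.25722691 0.        ]
```

View pics/w2o.png

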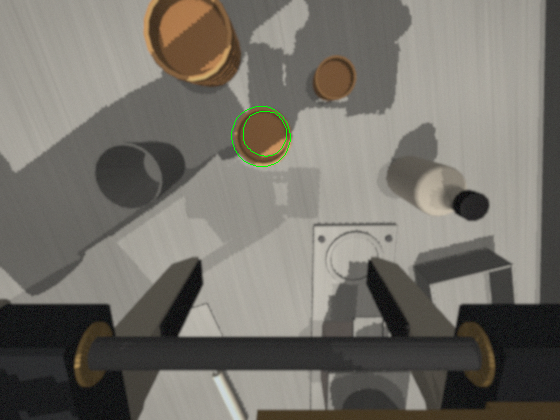

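```bash
python3 - <<'E'
import cv2
a=cv2.imread("pics/w2.png")[80:190,210:320];b=cv2.imread("pics/w2o.png")[80:190,210:320]
cv2.imwrite("pics/w2c.png",cv2.resize(cv2.hconcat([a,b]),None,fx=3.6,fy=3.6,interpolation=cv2.INTER_CUBIC))
E
```

```text
(no output)
```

View pics/w2c.png

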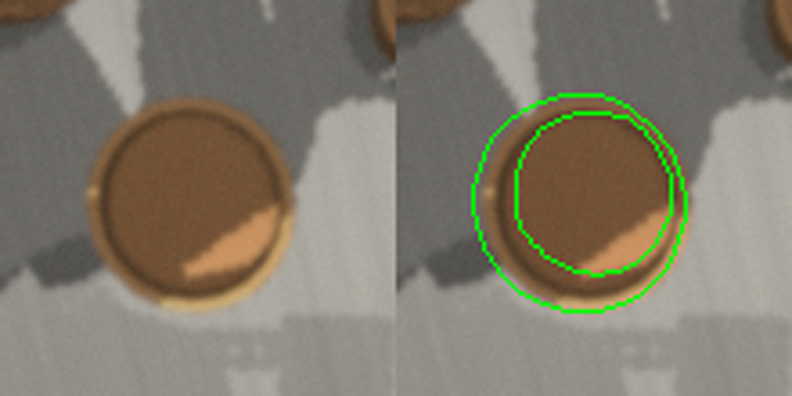

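Close crop: medium cup, rim centre at about (263,136), about 2 px right of the prediction. So the cup is at about (0.572, 0.3525).

carry_out:
  motion: [-0.034,0,-0.011,0,0,0,1,-0.034,0,-0.011,0,0,0,1,0,0.05,0,0,0,0,1,0,0.05,0,0,0,0,1,0,0.02,0,0,0,0,1]

```text
t: 1.95
tool_pos: [0.5747, 0.3554, 0.1734]
orientation: [-1.095, 1.36, -1.359]
force: [-0.3, -0.7, 0.3]
opening: 0.0928
```

```bash
cat > st.py <<'E'
from h import *
import sys
s=robot.read_state();M=R.from_rotvec(s['orientation']).as_matrix()
print("t",s['t'],"pos",np.round(s['tool_pos'],4),"open",round(float(s['opening']),4),"F",np.round(s['force'],1),"q",np.round(s['q'],2))
print("M",np.round(M,3).tolist())
if len(sys.argv)>3:
    d=np.array(list(map(float,sys.argv[1:4])))-s['tool_pos'];print("tool delta",np.round(M.T@d,4))
# rotation wanted: tool down, z axis at yaw -.197
z=np.array([np.cos(.197),-np.sin(.197),0]);y=np.array([0,0,-1.]);x=np.cross(y,z)
print("rot err deg tool",np.round(np.degrees(R.from_matrix(M.T@np.c_[x,y,z]).as_rotvec()),2))
E
python3 st.py .5715 .3525 .05
python3 - <<'E'
from h import *
im,m=save("wrist");cv2.imwrite("pics/w3.png",im)
im,m=save("side");cv2.imwrite("pics/s3.png",im[60:220,240:440])
i=cv2.imread("pics/s3.png");cv2.imwrite("pics/s3.png",cv2.resize(i,None,fx=3.7,fy=3.7))
E
```

```text
t 1.95 pos [0.5747 0.3554 0.1734] open 0.0928 F [-0.3 -0.7  0.3] q [0.48 0.36 1.34 0.   1.44 0.69]
M [[-0.207, 0.006, 0.978], [-0.978, 0.005, -0.207], [-0.006, -1.0, 0.004]]
tool delta [ 0.0043  0.1234 -0.003 ]
rot err deg tool [-0.26 -0.67 -0.35]
```

View pics/w3.png

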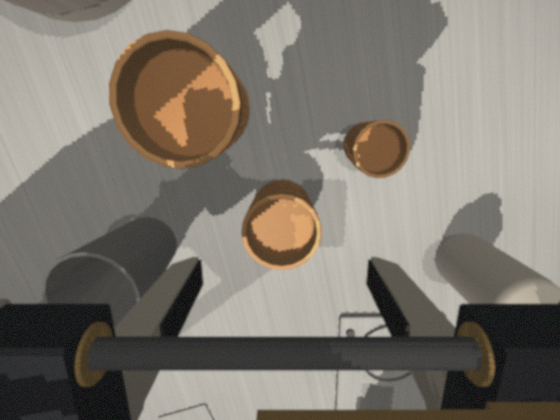

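View pics/s3.png

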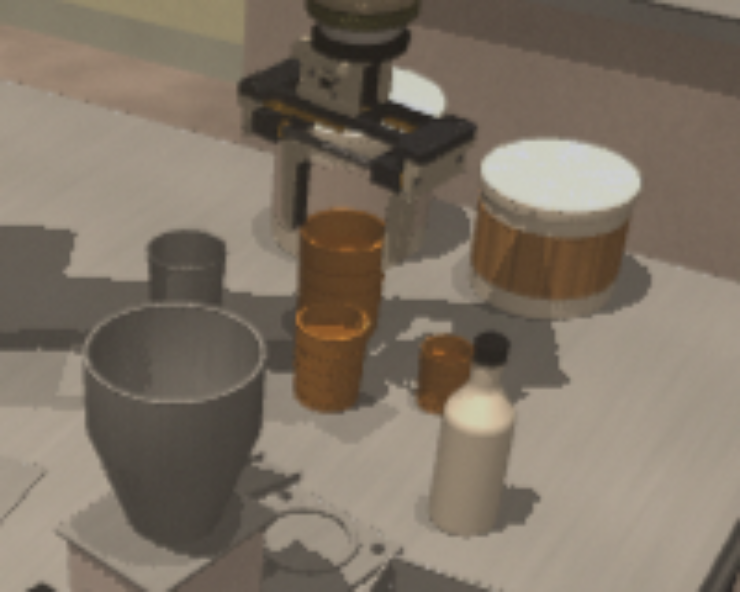

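Wrist view: the cup rim is centred at about (281,231) and about 78 px wide, between and in front of the fingers.

```bash
python3 - <<'E'
from h import *
m=cm("wrist")
for z in (.076,.08):
    a,b=ray(m,(242,231),z),ray(m,(321,231),z)
    print(ray(m,(281.5,231),z),np.linalg.norm(a-b))
E
python3 st.py .5715 .3525 .05|tail -2
```

```text
[0.5716972  0.35172733 0.076     ] 0.06314345975913715
[0.57201466 0.35311131 0.08      ] 0.06211182330677431
tool delta [ 0.0034  0.1235 -0.0026]
rot err deg tool [-0.16 -0.71 -0.26]
```

carry_out:
  motion: [0.003,0.03,-0.0025,0,-0.7,0,1,0,0.03,0,0,0,0,1,0,0.025,0,0,0,0,1,0,0.02,0,0,0,0,1,0,0.005,0,0,0,0,1]

```text
t: 2.55
tool_pos: [0.5806, 0.3528, 0.0749]
orientation: [-1.087, 1.347, -1.353]
force: [0.2, 0.4, -0.9]
opening: 0.0924
```

```bash
python3 st.py .572 .3525 .052
```

```text
t 2.55 pos [0.5806 0.3528 0.0749] open 0.0924 F [ 0.2  0.4 -0.9] q [0.47 0.44 1.42 0.   1.26 0.67]
M [[-0.198, 0.018, 0.98], [-0.98, 0.01, -0.198], [-0.014, -1.0, 0.016]]
tool delta [ 0.0023  0.0227 -0.0087]
rot err deg tool [-0.91 -0.12 -0.79]
```

carry_out:
  motion: [0.002,0,-0.0085,-0.9,0,-0.8,1,0,0,0,0,0,0,1,0,0.012,0,0,0,0,1,0,0.008,0,0,0,0,1,0,0,0,0,0,0,1]

```text
t: 3.05
tool_pos: [0.5758, 0.3537, 0.0616]
orientation: [-1.1, 1.351, -1.355]
force: [0.0, -0.8, -0.6]
opening: 0.0933
```

```bash
python3 st.py .572 .3525 .052
```

```text
t 3.05 pos [0.5758 0.3537 0.0616] open 0.0933 F [ 0.  -0.8 -0.6] q [ 0.48  0.46  1.43 -0.    1.25  0.68]
M [[-0.198, 0.007, 0.98], [-0.98, 0.003, -0.198], [-0.005, -1.0, 0.006]]
tool delta [ 0.002   0.0096 -0.0035]
rot err deg tool [-0.37 -0.16 -0.27]
```

carry_out:
  motion: [0.001,0.008,-0.005,-0.3,0,-0.3,1,0,0.003,0,0,0,0,1,0,0,0,0,0,0,0.5,0,0,0,0,0,0,0.3,0,0,0,0,0,0,0]
  squeeze: 20

```text
t: 3.55
tool_pos: [0.5699, 0.3537, 0.0492]
orientation: [-1.109, 1.354, -1.356]
force: [0.3, -0.4, 0.5]
opening: 0.0736
```

```bash
python3 st.py .572 .3525 .052
```

```text
t 3.55 pos [0.5699 0.3537 0.0492] open 0.0736 F [ 0.3 -0.4  0.5] q [ 0.48  0.47  1.44 -0.    1.24  0.68]
M [[-0.198, -0.0, 0.98], [-0.98, -0.002, -0.198], [0.002, -1.0, -0.0]]
tool delta [ 0.0008 -0.0028  0.0023]
rot err deg tool [ 0.   -0.14  0.09]
```

carry_out:
  motion: [0,0,0.001,0,0,0,0.3,0,0,0,0,0,0,0.1,0,0,0,0,0,0,-0.2,0,0,0,0,0,0,-0.5,0,0,0,0,0,0,-1]
  squeeze: 20

```text
t: 4.05
tool_pos: [0.5715, 0.3537, 0.05]
orientation: [-1.108, 1.354, -1.356]
force: [0.4, 0.1, -0.4]
opening: 0.0643
```

```bash
python3 st.py .572 .3525 .052
```

```text
t 4.05 pos [0.5715 0.3537 0.05  ] open 0.0643 F [ 0.4  0.1 -0.4] q [ 0.48  0.47  1.43 -0.    1.24  0.68]
M [[-0.198, 0.001, 0.98], [-0.98, -0.001, -0.198], [0.001, -1.0, 0.001]]
tool delta [ 0.001  -0.002   0.0007]
rot err deg tool [-0.06 -0.15  0.05]
```

carry_out:
  motion: [0,0,0,0,0,0,-1,0,0,0,0,0,0,-1,0,0,0,0,0,0,-1,0,-0.005,0,0,0,0,-1,0,-0.015,0,0,0,0,-1]
  squeeze: 20

```text
t: 4.55
tool_pos: [0.5697, 0.3527, 0.0681]
orientation: [-1.113, 1.356, -1.356]
force: [-0.3, -0.2, 0.1]
opening: 0.0642
```

carry_out:
  motion: [0,-0.02,0,0,0,0,-1,0,-0.025,0,0,0,0,-1,0,-0.025,0,0,0,0,-1,0,-0.02,0,0,0,0,-1,0,0,0,0,0,0,-1]

```text
t: 5.05
tool_pos: [0.5716, 0.354, 0.1701]
orientation: [-1.106, 1.353, -1.356]
force: [-0.3, -0.4, 0.1]
opening: 0.0642
```

```bash
python3 st.py .659 .157 .15
python3 - <<'E'
from h import *
im,m=save("side");cv2.imwrite("pics/s4.png",cv2.resize(im[40:200,240:440],None,fx=3.7,fy=3.7))
im,m=save("scene");cv2.imwrite("pics/S4.png",cv2.resize(im[160:320,260:460],None,fx=3.7,fy=3.7))
E
```

```text
t 5.05 pos [0.5716 0.354  0.1701] open 0.0642 F [-0.3 -0.4  0.1] q [ 0.48  0.36  1.35 -0.    1.43  0.68]
M [[-0.198, 0.003, 0.98], [-0.98, 0.0, -0.198], [-0.001, -1.0, 0.003]]
tool delta [0.1758 0.0204 0.1246]
rot err deg tool [-0.15 -0.15 -0.03]
```

View pics/s4.png

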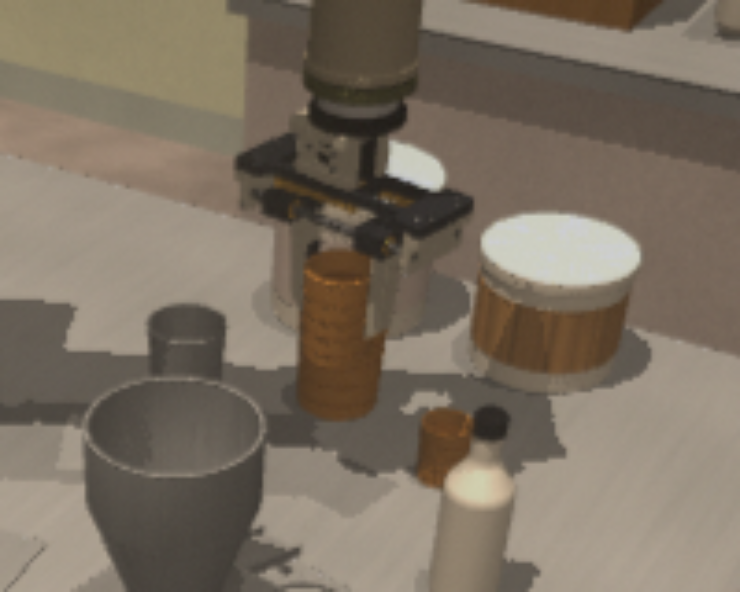

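View pics/S4.png

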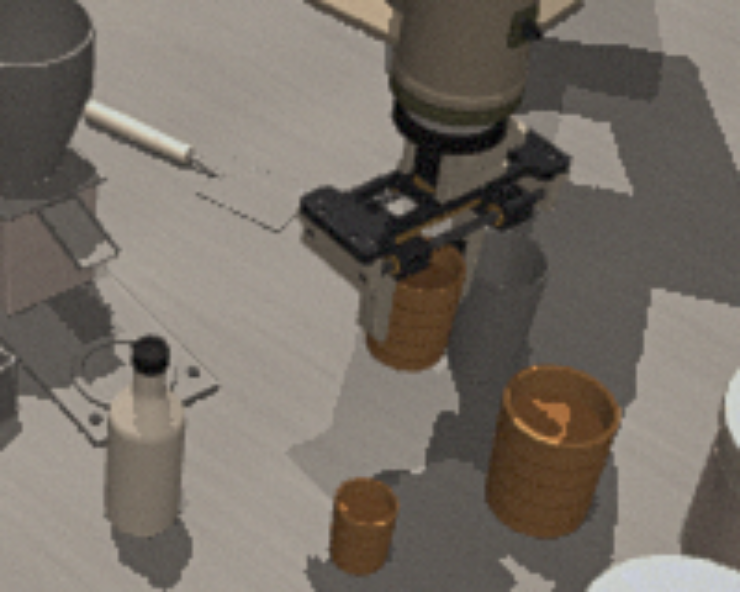

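Cup held level, 64 mm opening, no other item touched. Now a diagonal carry to above the rest.

carry_out:
  motion: [0.03,0,0.021,0,0,0,-1,0.035,0,0.025,0,0,0,-1,0.035,0,0.025,0,0,0,-1,0.035,0,0.025,0,0,0,-1,0.02,0,0.015,0,0,0,-1]

```text
t: 5.65
tool_pos: [0.6444, 0.1772, 0.1568]
orientation: [-1.127, 1.356, -1.347]
force: [-0.7, -0.6, -0.6]
opening: 0.0642
```

carry_out:
  motion: [0,0,0,0,0,0,-1,0,0,0,0,0,0,-1,0,0,0,0,0,0,-1,0,0,0,0,0,0,-1,0,0,0,0,0,0,-1]

```text
t: 6.15
tool_pos: [0.6414, 0.1756, 0.1503]
orientation: [-1.134, 1.364, -1.346]
force: [-0.4, 0.1, -0.1]
opening: 0.0643
```

```bash
python3 st.py .659 .157 .15
python3 - <<'E'
from h import *
im,m=save("wrist");cv2.imwrite("pics/w5.png",im)
im,m=save("side");cv2.imwrite("pics/s5.png",cv2.resize(im[80:260,240:440],None,fx=3.3,fy=3.3))
E
```

```text
t 6.15 pos [0.6414 0.1756 0.1503] open 0.0643 F [-0.4  0.1 -0.1] q [ 0.19  0.38  1.36 -0.    1.43  0.39]
M [[-0.192, -0.023, 0.981], [-0.981, -0.006, -0.193], [0.01, -1.0, -0.021]]
tool delta [0.0149 0.0001 0.0208]
rot err deg tool [1.23 0.19 0.6 ]
```

View pics/w5.png

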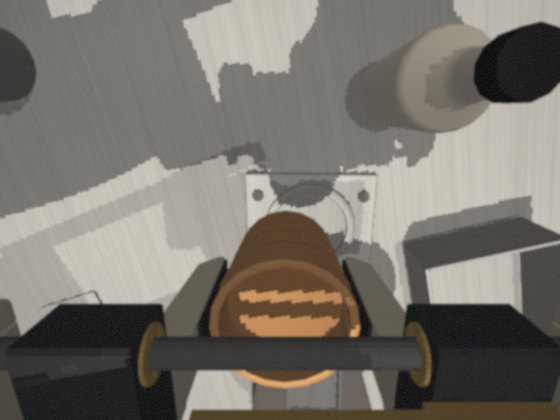

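View pics/s5.png

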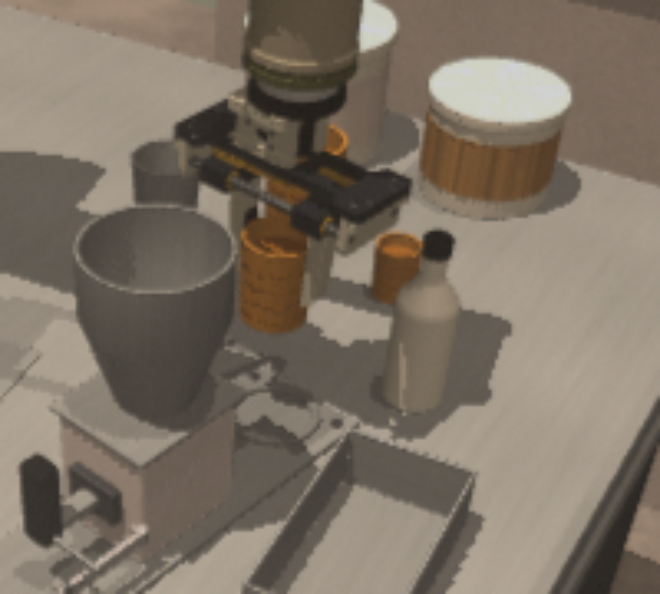

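Cup held over the rest, with the plate end at (248–376,174) and the ring around (313,215). Now I'll check the rest position with an overlay.

```bash
python3 - <<'E'
from h import *
m=cm("wrist")
im=cv2.imread("pics/w5.png")
x,y,w,h=220,140,190,130
c=cv2.resize(im[y:y+h,x:x+w],None,fx=4,fy=4,interpolation=cv2.INTER_CUBIC)
p=(0.6282,-0.0001,-.197)
def T(p,P):
    x,y,t=p;P=np.array(P)/1e3;c,s=np.cos(t),np.sin(t);return np.array([x+c*P[0]-s*P[1],y+s*P[0]+c*P[1],P[2]])
a=np.linspace(0,2*np.pi,90)
def pl(Q):
    u=(proj(m,np.array([T(p,q) for q in Q]))-[x-.0,y])*4+1.5;cv2.polylines(c,[np.round(u).astype(int)],True,(0,0,255),1)
for r in(34,42):pl([(r*np.cos(t),160+r*np.sin(t),14) for t in a])
pl([(-60,-210,8),(60,-210,8),(60,210,8),(-60,210,8)])
cv2.imwrite("pics/w5o.png",c);print(T(p,(0,160,8)))
E
```

```text
[0.65951652 0.15680531 0.008     ]
```

View pics/w5o.png

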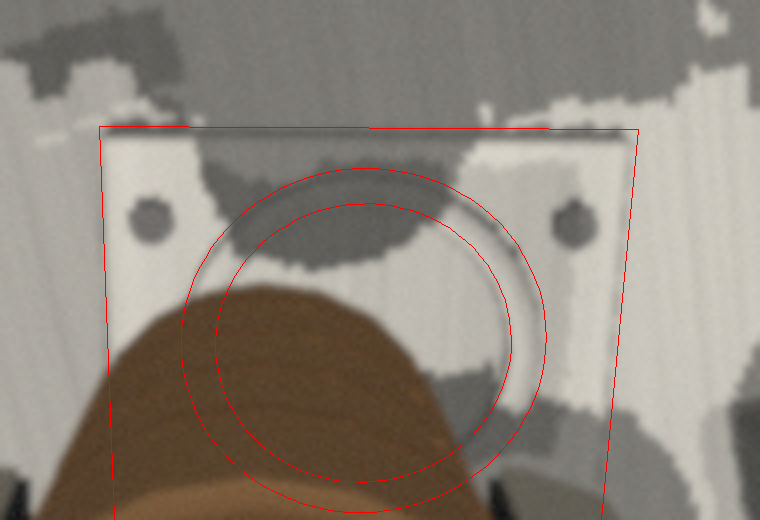

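carry_out:
  motion: [0.008,0,0.01,0.6,0,0.3,-1,0.008,0,0.01,0.6,0,0.3,-1,0,0,0,0,0,0,-1,0,0,0,0,0,0,-1,0,0,0,0,0,0,-1]

```text
t: 6.75
tool_pos: [0.6602, 0.1545, 0.1513]
orientation: [-1.108, 1.348, -1.351]
force: [-0.2, 0.2, -0.1]
opening: 0.064
```

```bash
python3 st.py .6598 .156 .058
```

```text
t 6.75 pos [0.6602 0.1545 0.1513] open 0.064 F [-0.2  0.2 -0.1] q [0.15 0.38 1.35 0.   1.4  0.35]
M [[-0.192, 0.004, 0.981], [-0.981, 0.001, -0.192], [-0.001, -1.0, 0.004]]
tool delta [-0.0012  0.0933 -0.001 ]
rot err deg tool [-0.2   0.22 -0.08]
```

carry_out:
  motion: [-0.001,0.02,-0.001,0,0,0,-1,0,0.02,0,0,0,0,-1,0,0.015,0,0,0,0,-1,0,0.005,0,0,0,0,-1,0,0,0,0,0,0,-1]

```text
t: 7.25
tool_pos: [0.6604, 0.1563, 0.0907]
orientation: [-1.106, 1.347, -1.351]
force: [-0.1, 0.7, -0.4]
opening: 0.064
```

```bash
python3 st.py .6598 .156 .058
python3 - <<'E'
from h import *
im,m=save("wrist");cv2.imwrite("pics/w6.png",im)
im,m=save("side");cv2.imwrite("pics/s6.png",cv2.resize(im[130:250,260:400],None,fx=5,fy=5,interpolation=cv2.INTER_CUBIC))
im,m=save("scene");cv2.imwrite("pics/S6.png",cv2.resize(im[180:300,240:380],None,fx=5,fy=5,interpolation=cv2.INTER_CUBIC))
E
```

```text
t 7.25 pos [0.6604 0.1563 0.0907] open 0.064 F [-0.1  0.7 -0.4] q [0.16 0.44 1.4  0.   1.3  0.35]
M [[-0.192, 0.006, 0.981], [-0.981, 0.001, -0.192], [-0.002, -1.0, 0.005]]
tool delta [ 0.0004  0.0327 -0.0007]
rot err deg tool [-0.31  0.21 -0.14]
```

View pics/s6.png

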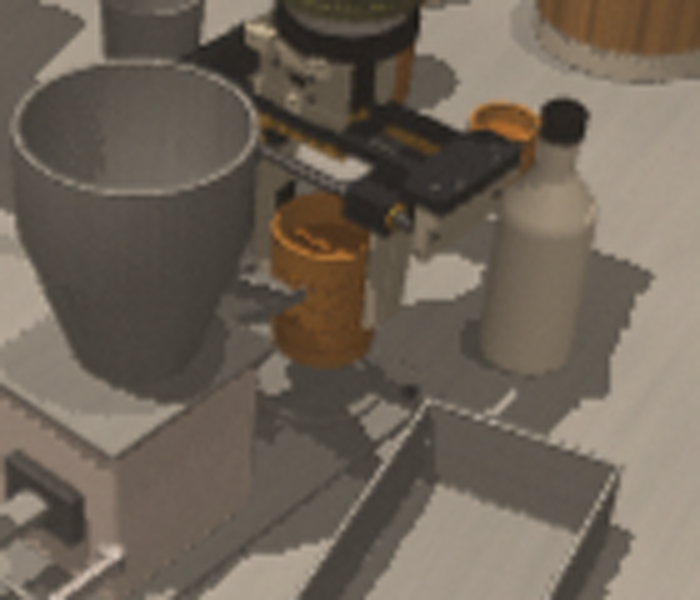

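View pics/S6.png

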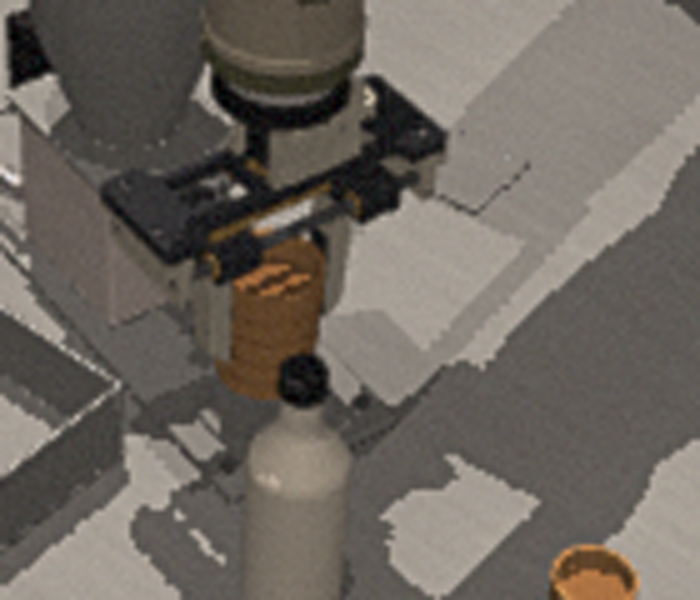

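View pics/w6.png

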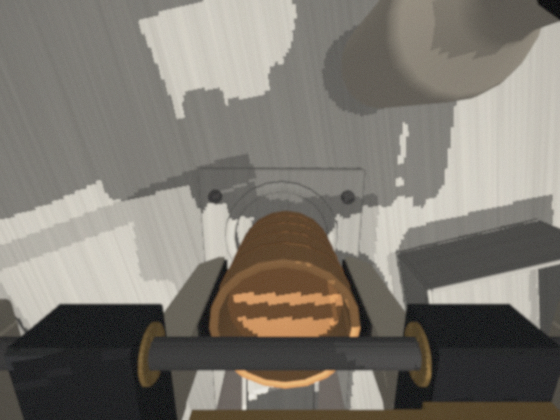

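```bash
python3 - <<'E'
from h import *
m=cm("wrist");s=robot.read_state();M=R.from_rotvec(s['orientation']).as_matrix();t=s['tool_pos']
print("cam in tool",M.T@(m['p']-t))
for l in(-.03,0,.05,.082): print(l,proj(m,t+M[:,1]*l))
print("plate corners pred",proj(m,[[.6282+.981*x+.1957*y,-.0001-.1957*x+.981*y,.008] for x,y in((-.06,.21),(.06,.21),(0,.16))]))
print(ray(m,(200.5,168.5),.008),ray(m,(363,168.5),.008))
for c in((215,196),(347.5,196.5)):print(ray(m,c,.008))
E
python3 -c "
import cv2
i=cv2.imread('pics/w6.png')[150:410,180:390];cv2.imwrite('pics/w6c.png',cv2.resize(i,None,fx=2.3,fy=2.3,interpolation=cv2.INTER_CUBIC))"
```

```text
cam in tool [-8.40571844e-02 -1.46897486e-01 -1.15375999e-04]
-0.03 [[284.49447167 324.7998648 ]]
0 [[284.40683632 288.59014093]]
0.05 [[284.31308313 249.85260597]]
0.082 [[284.2723462  233.02066302]]
plate corners pred [[196.17067789 165.8407732 ]
 [364.85102817 166.06737508]
 [280.75662452 232.13720415]]
[0.61293904 0.21523143 0.008     ] [0.72664673 0.19269809 0.008     ]
[0.61791842 0.19376701 0.008     ]
[0.71296004 0.17447302 0.008     ]
```

View pics/w6c.png

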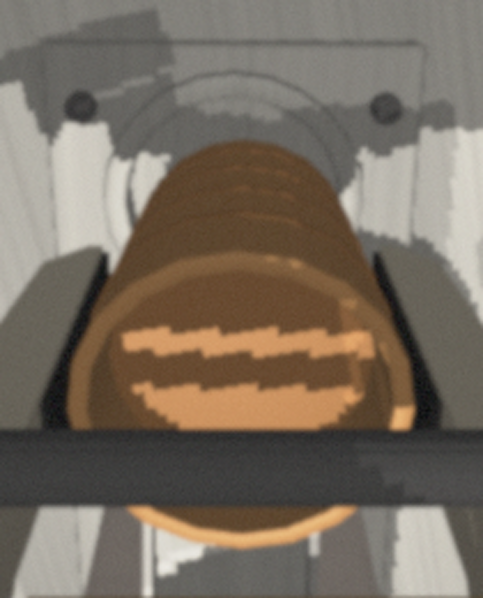

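carry_out:
  motion: [0.0015,0.005,-0.0025,-0.3,0,0,-1,0,0.008,0,0,0,0,-1,0,0.005,0,0,0,0,-1,0,0.002,0,0,0,0,-1,0,0,0,0,0,0,-1]

```text
t: 7.9
tool_pos: [0.6601, 0.1555, 0.0733]
orientation: [-1.104, 1.347, -1.35]
force: [0.1, 0.4, -1.2]
opening: 0.064
```

```bash
python3 st.py .66 .155 .058
python3 - <<'E'
from h import *
im,m=save("wrist");cv2.imwrite("pics/w7.png",cv2.resize(im[150:410,180:390],None,fx=2.3,fy=2.3,interpolation=cv2.INTER_CUBIC))
im,m=save("side");cv2.imwrite("pics/s7.png",cv2.resize(im[150:240,290:380],None,fx=6,fy=6,interpolation=cv2.INTER_CUBIC))
s=robot.read_state();M=R.from_rotvec(s['orientation']).as_matrix();t=s['tool_pos'];m=cm("wrist")
print(proj(m,[t+M[:,1]*.05,[.66,.155,.008]]))
E
```

```text
t 7.9 pos [0.6601 0.1555 0.0733] open 0.064 F [ 0.1  0.4 -1.2] q [0.15 0.45 1.41 0.   1.27 0.35]
M [[-0.192, 0.007, 0.981], [-0.981, 0.004, -0.192], [-0.005, -1.0, 0.006]]
tool delta [ 0.0006  0.0153 -0.0001]
rot err deg tool [-0.34  0.2  -0.27]
[[284.28700279 249.90504879]
 [283.43154422 242.29482665]]
```

View pics/s7.png

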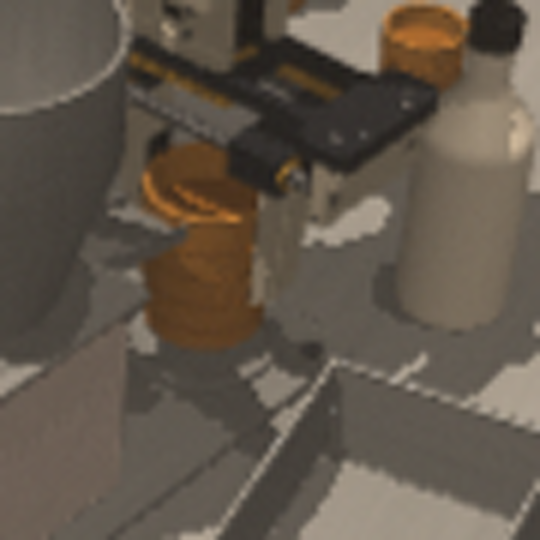

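View pics/w7.png

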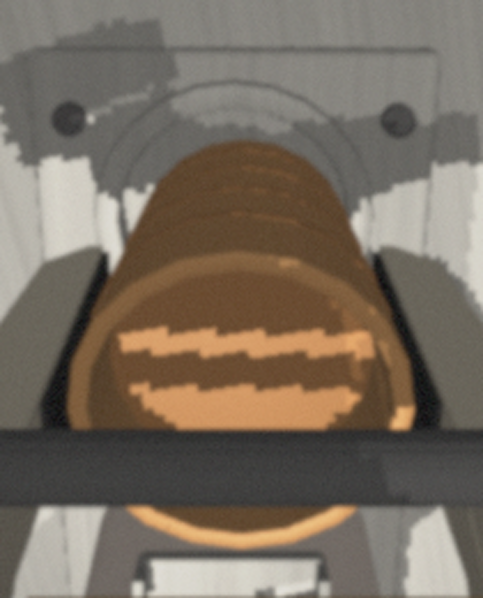

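Wrist view: ring centre column is about 233 in the crop and cup foot about 247, so the cup needs to move about 3.5 mm along −z (tool).

carry_out:
  motion: [0,0,-0.0025,0,0,0,-1,0,0,-0.002,0,0,0,-1,0,0,0,0,0,0,-1,0,0,0,0,0,0,-1,0,0,0,0,0,0,-1]

```text
t: 8.5
tool_pos: [0.656, 0.1567, 0.0747]
orientation: [-1.102, 1.346, -1.35]
force: [-0.3, -0.0, 0.1]
opening: 0.0638
```

```bash
python3 st.py .66 .155 .058
python3 - <<'E'
from h import *
im,m=save("wrist");cv2.imwrite("pics/w8.png",cv2.resize(im[150:410,180:390],None,fx=2.3,fy=2.3,interpolation=cv2.INTER_CUBIC))
E
```

```text
t 8.5 pos [0.656  0.1567 0.0747] open 0.0638 F [-0.3 -0.   0.1] q [0.16 0.44 1.42 0.   1.27 0.35]
M [[-0.192, 0.009, 0.981], [-0.981, 0.004, -0.192], [-0.005, -1.0, 0.008]]
tool delta [0.001  0.0168 0.0042]
rot err deg tool [-0.44  0.21 -0.31]
```

View pics/w8.png

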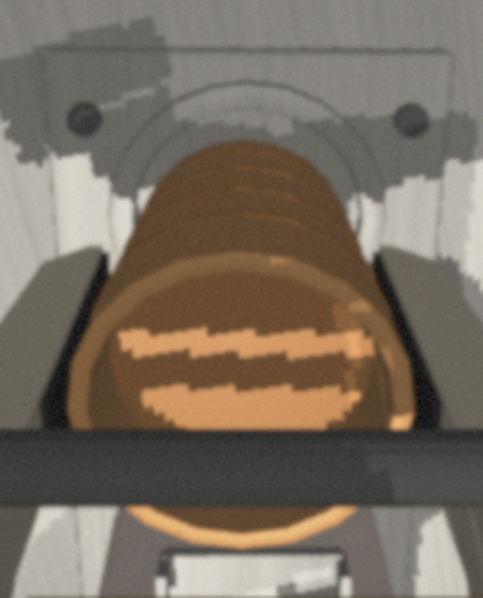

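```bash
python3 - <<'E'
from h import *
m=cm("wrist")
a=ray(m,(287.5,150+108/2.3),.014);o=ray(m,(287.5,150+82/2.3),.014);b=ray(m,(287,150+141/2.3),.0247)
d=np.array([.1957,.981,0])
print((a-b)@d,(o-b)@d, "cup ctr from foot",b-d*.029)
e=ray(m,(290,150+49/2.3),.008); print("rest ctr from plate end",e-d*.05, "inner",a-d*.034,"outer",o-d*.042)
for c in((85,119),(411,120)):print(ray(m,(180+c[0]/2.3,150+c[1]/2.3),.008))
E
```

```text
0.00674490211965546 0.014297534295004544 cup ctr from foot [0.6574972  0.15395602 0.0247    ]
rest ctr from plate end [0.65992869 0.15519864 0.008     ] inner [0.65829963 0.15557128 0.014     ] outer [0.65816939 0.15513585 0.014     ]
[0.61721106 0.19355362 0.008     ]
[0.7116702  0.17445011 0.008     ]
```

carry_out:
  motion: [-0.001,0.004,0,0,0,0,-1,0,0.004,0,0,0,0,-1,0,0.003,0,0,0,0,-1,0,0,0,0,0,0,-1,0,0,0,0,0,0,-1]

```text
t: 9.05
tool_pos: [0.6561, 0.1578, 0.0622]
orientation: [-1.103, 1.347, -1.35]
force: [-0.3, -0.4, -0.0]
opening: 0.064
```

```bash
python3 st.py .656 .157 .058
python3 - <<'E'
from h import *
im,m=save("wrist");cv2.imwrite("pics/w9.png",cv2.resize(im[150:410,180:390],None,fx=2.3,fy=2.3,interpolation=cv2.INTER_CUBIC))
E
```

```text
t 9.05 pos [0.6561 0.1578 0.0622] open 0.064 F [-0.3 -0.4 -0. ] q [0.16 0.46 1.43 0.   1.25 0.35]
M [[-0.192, 0.008, 0.981], [-0.981, 0.004, -0.192], [-0.005, -1.0, 0.007]]
tool delta [0.0008 0.0042 0.    ]
rot err deg tool [-0.4   0.21 -0.3 ]
```

View pics/w9.png

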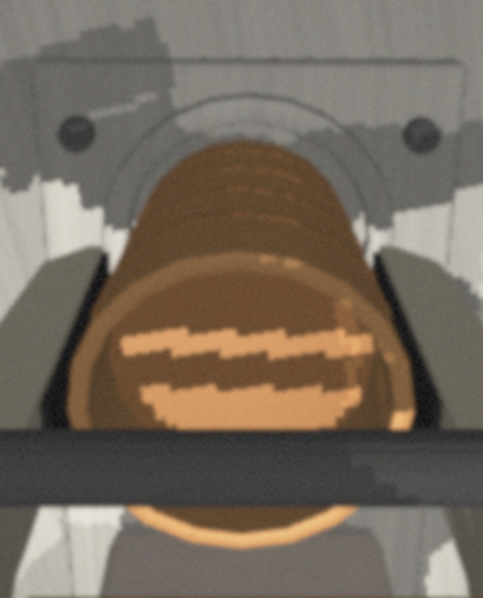

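carry_out:
  motion: [0,0.0015,0,0,0,0,-1,0,0.001,0,0,0,0,-1,0,0.001,0,0,0,0,-1,0,0,0,0,0,0,-1,0,0,0,0,0,0,-1]

```text
t: 9.6
tool_pos: [0.6563, 0.1578, 0.0587]
orientation: [-1.102, 1.346, -1.35]
force: [-0.4, -0.8, -0.2]
opening: 0.0643
```

```bash
python3 st.py .656 .157 .058
```

```text
t 9.6 pos [0.6563 0.1578 0.0587] open 0.0643 F [-0.4 -0.8 -0.2] q [0.16 0.46 1.43 0.   1.24 0.35]
M [[-0.192, 0.008, 0.981], [-0.981, 0.004, -0.192], [-0.005, -1.0, 0.007]]
tool delta [ 0.0008  0.0007 -0.0002]
rot err deg tool [-0.43  0.21 -0.3 ]
```

carry_out:
  motion: [0,0.001,0,0,0,0,-1,0,0.0005,0,0,0,0,-1,0,0,0,0,0,0,-1,0,0,0,0,0,0,-1,0,0,0,0,0,0,-1]

```text
t: 10.1
tool_pos: [0.6566, 0.1579, 0.0577]
orientation: [-1.102, 1.346, -1.35]
force: [-1.3, 0.2, 0.4]
opening: 0.0641
```

```bash
python3 st.py .656 .157 .058
python3 - <<'E'
from h import *
im,m=save("side");cv2.imwrite("pics/s10.png",cv2.resize(im[150:240,290:380],None,fx=6,fy=6,interpolation=cv2.INTER_CUBIC))
E
```

```text
t 10.1 pos [0.6566 0.1579 0.0577] open 0.0641 F [-1.3  0.2  0.4] q [0.16 0.46 1.43 0.   1.24 0.35]
M [[-0.192, 0.009, 0.981], [-0.981, 0.004, -0.192], [-0.006, -1.0, 0.008]]
tool delta [ 0.001  -0.0003 -0.0004]
rot err deg tool [-0.46  0.21 -0.32]
```

View pics/s10.png

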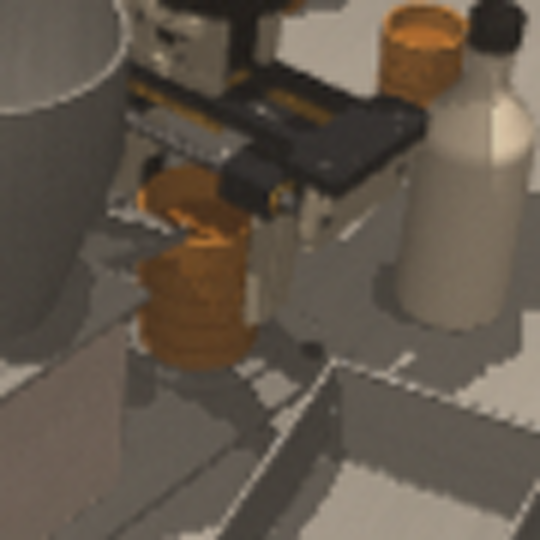

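carry_out:
  motion: [0,0.0015,0,0,0,0,-1,0,0,0,0,0,0,-1,0,0,0,0,0,0,-1,0,0,0,0,0,0,-1,0,0,0,0,0,0,-1]

```text
t: 10.65
tool_pos: [0.6573, 0.1582, 0.0575]
orientation: [-1.1, 1.345, -1.351]
force: [-0.5, 0.8, 1.5]
opening: 0.0638
```

```bash
python3 st.py .656 .157 .058
```

```text
t 10.65 pos [0.6573 0.1582 0.0575] open 0.0638 F [-0.5  0.8  1.5] q [0.16 0.46 1.43 0.   1.24 0.35]
M [[-0.192, 0.011, 0.981], [-0.981, 0.005, -0.192], [-0.006, -1.0, 0.009]]
tool delta [ 0.0014 -0.0006 -0.0011]
rot err deg tool [-0.54  0.21 -0.37]
```

Cup touches down: fz = 1.5 N and z stopped at 0.0575, which matches the rest floor. Releasing.

carry_out:
  motion: [0,0,0,0,0,0,0.45,0,0,0,0,0,0,0.55,0,0,0,0,0,0,0.7,0,0,0,0,0,0,0.8,0,0,0,0,0,0,0.8]

```text
t: 11.15
tool_pos: [0.6571, 0.1581, 0.0569]
orientation: [-1.101, 1.345, -1.351]
force: [0.5, -0.3, 0.4]
opening: 0.0831
```

```bash
python3 st.py .66 .155 .058
python3 - <<'E'
from h import *
im,m=save("wrist");cv2.imwrite("pics/w11.png",cv2.resize(im[150:410,180:390],None,fx=2.3,fy=2.3,interpolation=cv2.INTER_CUBIC))
E
```

```text
t 11.15 pos [0.6571 0.1581 0.0569] open 0.0831 F [ 0.5 -0.3  0.4] q [0.16 0.46 1.43 0.   1.24 0.35]
M [[-0.192, 0.01, 0.981], [-0.981, 0.004, -0.192], [-0.006, -1.0, 0.009]]
tool delta [ 0.0025 -0.0011  0.0035]
rot err deg tool [-0.51  0.21 -0.35]
```

View pics/w11.png

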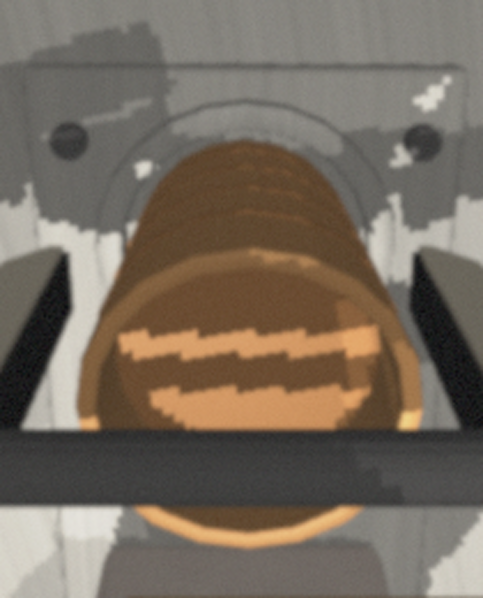

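Cup stands upright inside the ring and fingers are clear. Raising slowly.

carry_out:
  motion: [0,0,0.002,0,0,0,1,0,-0.01,0.001,0,0,0,1,0,-0.015,0,0,0,0,1,0,-0.02,0,0,0,0,1,0,-0.02,0,0,0,0,1]

```text
t: 11.7
tool_pos: [0.6576, 0.1568, 0.123]
orientation: [-1.106, 1.349, -1.349]
force: [-0.3, 0.7, -0.1]
opening: 0.0929
```

```bash
python3 st.py .66 .155 .058
```

```text
t 11.7 pos [0.6576 0.1568 0.123 ] open 0.0929 F [-0.3  0.7 -0.1] q [0.16 0.4  1.38 0.   1.35 0.35]
M [[-0.192, 0.004, 0.981], [-0.981, 0.003, -0.192], [-0.004, -1.0, 0.003]]
tool delta [0.0015 0.065  0.0025]
rot err deg tool [-0.2   0.2  -0.24]
```

carry_out:
  motion: [0,-0.04,0,0,0,0,1,0,-0.05,0,0,0,0,1,0,-0.05,0,0,0,0,1,0,-0.05,0,0,0,0,1,0,0,0,0,0,0,1]

```text
t: 12.2
tool_pos: [0.6565, 0.156, 0.3278]
orientation: [-1.097, 1.343, -1.352]
force: [0.4, 0.7, 0.4]
opening: 0.093
```

```bash
python3 st.py .6057 -.1129 .31
python3 - <<'E'
from h import *
im,m=save("side");cv2.imwrite("pics/s12.png",cv2.resize(im[150:300,200:380],None,fx=4.2,fy=4,interpolation=cv2.INTER_CUBIC))
im,m=save("scene");cv2.imwrite("pics/S12.png",cv2.resize(im[180:300,240:380],None,fx=5,fy=5,interpolation=cv2.INTER_CUBIC))
E
```

```text
t 12.2 pos [0.6565 0.156  0.3278] open 0.093 F [0.4 0.7 0.4] q [0.16 0.31 1.13 0.   1.7  0.35]
M [[-0.192, 0.014, 0.981], [-0.981, 0.005, -0.192], [-0.008, -1.0, 0.013]]
tool delta [0.2738 0.0158 0.0016]
rot err deg tool [-0.74  0.2  -0.44]
```

View pics/s12.png

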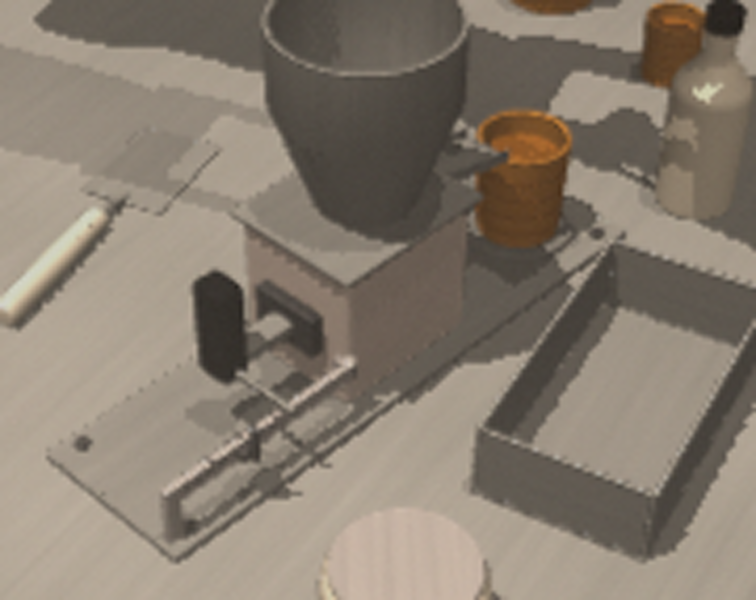

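View pics/S12.png

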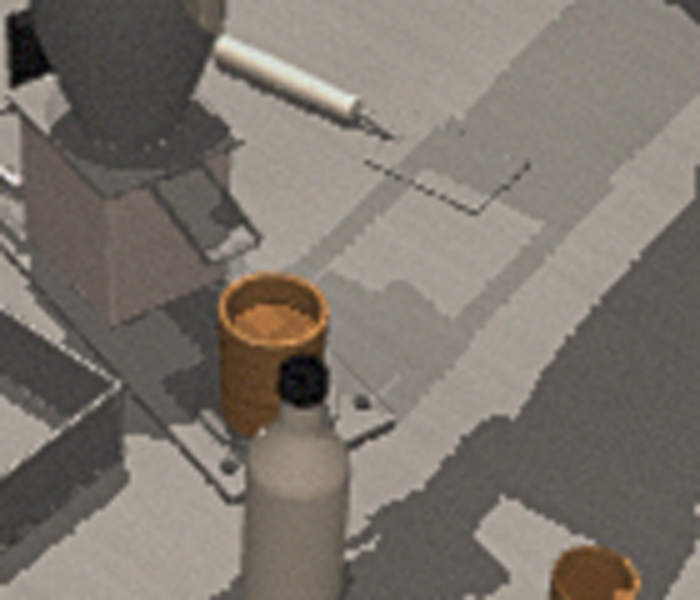

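Both views confirm the cup upright inside the ring beside the chute, with the slide shut. Moving over the slide.

carry_out:
  motion: [0.05,0,0,-0.5,0,-0.3,1,0.05,0,0,0,0,0,1,0.05,0,0,0,0,0,1,0.05,0,0,0,0,0,1,0.05,0,0,0,0,0,1]

```text
t: 12.8
tool_pos: [0.6029, -0.0865, 0.3104]
orientation: [-1.131, 1.357, -1.332]
force: [0.7, -0.6, 0.1]
opening: 0.0929
```

```bash
python3 st.py .6057 -.1129 .33
```

```text
t 12.8 pos [ 0.6029 -0.0865  0.3104] open 0.0929 F [ 0.7 -0.6  0.1] q [-0.23  0.16  1.33 -0.    1.68 -0.04]
M [[-0.181, -0.019, 0.983], [-0.984, 0.003, -0.181], [0.0, -1.0, -0.019]]
tool delta [ 0.0255 -0.0198  0.0071]
rot err deg tool [1.11 0.88 0.03]
```

carry_out:
  motion: [0.02,-0.005,0.005,1,0.8,0,1,0,-0.005,0,0,0,0,1,0,0,0,0,0,0,1,0,0,0,0,0,0,1,0,0,0,0,0,0,1]

```text
t: 13.3
tool_pos: [0.5994, -0.1118, 0.3125]
orientation: [-1.117, 1.369, -1.349]
force: [0.3, 0.0, -0.2]
opening: 0.0932
```

```bash
python3 st.py .6057 -.1129 .1
python3 - <<'E'
from h import *
im,m=save("wrist");cv2.imwrite("pics/w13.png",im)
p=(0.6284,-0.001,-.197)
def T(p,P):
    x,y,t=p;P=np.array(P)/1e3;c,s=np.cos(t),np.sin(t);return np.array([x+c*P[0]-s*P[1],y+s*P[0]+c*P[1],P[2]])
def pl(Q,col=(0,0,255)):
    u=proj(m,np.array([T(p,q) for q in Q]));cv2.polylines(im,[np.round(u).astype(int)],True,col,1)
pl([(-60,-210,8),(60,-210,8),(60,210,8),(-60,210,8)])
pl([(-13,-125,129),(13,-125,129),(13,-105,129),(-13,-105,129)],(0,255,0));pl([(0,-115,61),(60,-115,61)],(0,255,255))
cv2.imwrite("pics/w13o.png",im)
E
```

```text
t 13.3 pos [ 0.5994 -0.1118  0.3125] open 0.0932 F [ 0.3  0.  -0.2] q [-0.27  0.15  1.33 -0.    1.68 -0.07]
M [[-0.201, -0.015, 0.979], [-0.98, 0.002, -0.201], [0.001, -1.0, -0.016]]
tool delta [-0.0003  0.2123  0.0097]
rot err deg tool [ 0.89 -0.31  0.04]
```

View pics/w13.png

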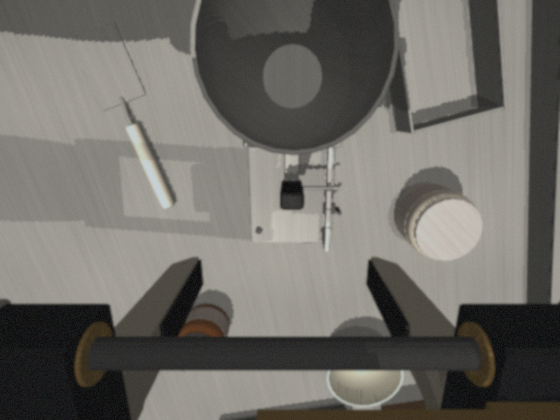

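View pics/w13o.png

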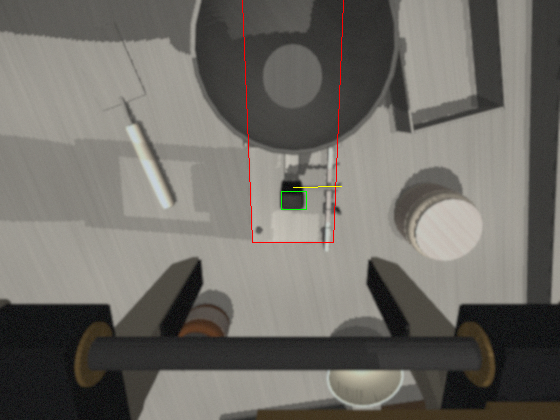

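Overlay agrees for the grip at (292,200) and the pointer at (335,186). The marker is at about (335,210). Descending over the grip.

carry_out:
  motion: [0,0.02,0.008,0.9,0,0,1,0,0.03,0,0,0,0,1,0,0.03,0,0,0,0,1,0,0.02,0,0,0,0,1,0,0,0,0,0,0,1]

```text
t: 13.85
tool_pos: [0.6091, -0.1072, 0.2097]
orientation: [-1.11, 1.348, -1.352]
force: [-0.6, 0.3, -0.2]
opening: 0.0931
```

```bash
python3 st.py .6059 -.1138 .107
python3 - <<'E'
from h import *
im,m=save("wrist");cv2.imwrite("pics/w14.png",im)
x,y,w,h=220,110,190,140
cv2.imwrite("pics/w14c.png",cv2.resize(im[y:y+h,x:x+w],None,fx=4,fy=4,interpolation=cv2.INTER_CUBIC))
E
```

```text
t 13.85 pos [ 0.6091 -0.1072  0.2097] open 0.0931 F [-0.6  0.3 -0.2] q [-0.26  0.19  1.47  0.    1.48 -0.06]
M [[-0.192, 0.003, 0.981], [-0.981, -0.0, -0.192], [-0.0, -1.0, 0.003]]
tool delta [ 0.0071  0.1027 -0.0021]
rot err deg tool [-0.16  0.21 -0.  ]
```

View pics/w14c.png

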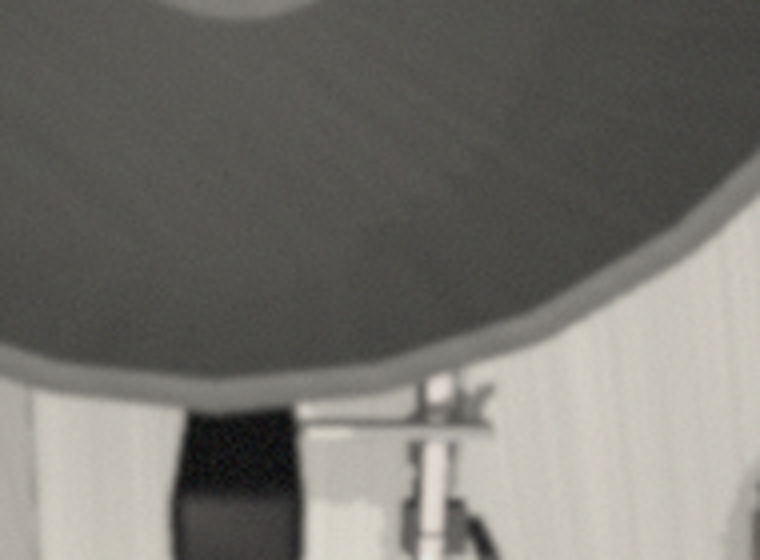

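carry_out:
  motion: [0.007,0.01,-0.002,0,0,0,1,0,0.03,0,0,0,0,1,0,0.025,0,0,0,0,1,0,0.02,0,0,0,0,1,0,0,0,0,0,0,1]

```text
t: 14.4
tool_pos: [0.6113, -0.1154, 0.1314]
orientation: [-1.103, 1.334, -1.358]
force: [-0.5, 0.3, -0.2]
opening: 0.0932
```

```bash
python3 st.py .6059 -.1138 .107
python3 - <<'E'
from h import *
im,m=save("wrist");cv2.imwrite("pics/w15.png",im)
im,m=save("side");cv2.imwrite("pics/s15.png",cv2.resize(im[170:290,200:340],None,fx=5,fy=5,interpolation=cv2.INTER_CUBIC))
E
```

```text
t 14.4 pos [ 0.6113 -0.1154  0.1314] open 0.0932 F [-0.5  0.3 -0.2] q [-0.27  0.24  1.56 -0.    1.32 -0.08]
M [[-0.189, 0.017, 0.982], [-0.982, -0.005, -0.189], [0.001, -1.0, 0.017]]
tool delta [-0.0006  0.0243 -0.0061]
rot err deg tool [-0.99  0.37  0.08]
```

View pics/w15.png

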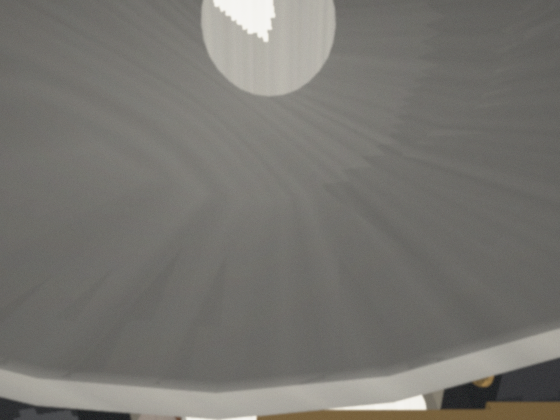

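View pics/s15.png

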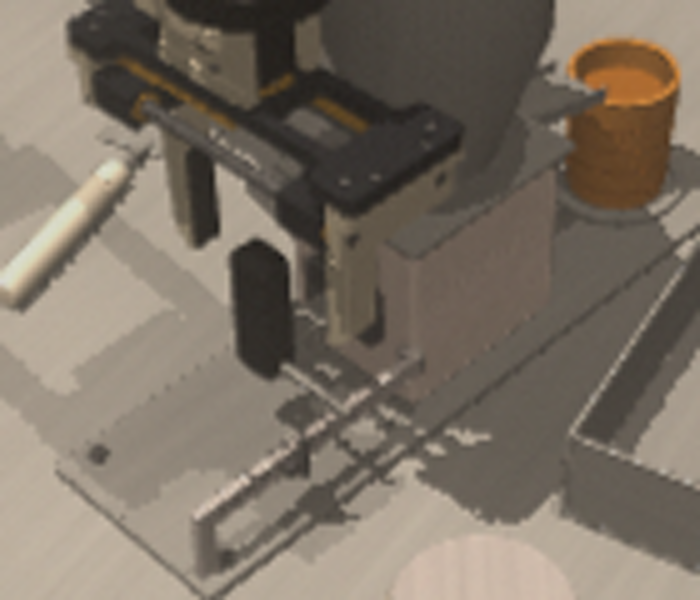

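```bash
python3 - <<'E'
from h import *
m=cm("side")
g=ray(m,(200+260/5,170+254/5),.129);print(g)
d=g-np.array([.6284,-.001,0]);print("disp x,y",.981*d[0]-.1957*d[1],.1957*d[0]+.981*d[1])
s=robot.read_state()['tool_pos'];d=s-np.array([.6284,-.001,0]);print("tcp disp x,y",.981*d[0]-.1957*d[1],.1957*d[0]+.981*d[1])
E
```

```text
[ 0.60690632 -0.11610716  0.129     ]
disp x,y 0.0014411728252206775 -0.11712643678872511
tcp disp x,y 0.00754675485372603 -0.11566855293331955
```

carry_out:
  motion: [0,0,-0.006,-1,0,0,1,0,0.01,0,0,0,0,1,0,0.008,0,0,0,0,1,0,0.004,0,0,0,0,1,0,0,0,0,0,0,1]

```text
t: 15.0
tool_pos: [0.6103, -0.1158, 0.1171]
orientation: [-1.107, 1.338, -1.356]
force: [-0.5, -1.1, 0.9]
opening: 0.093
```

```bash
python3 st.py .606 -.1144 .105
```

```text
t 15.0 pos [ 0.6103 -0.1158  0.1171] open 0.093 F [-0.5 -1.1  0.9] q [-0.27  0.26  1.57 -0.    1.3  -0.08]
M [[-0.189, 0.011, 0.982], [-0.982, -0.005, -0.189], [0.003, -1.0, 0.012]]
tool delta [-0.0006  0.0121 -0.0046]
rot err deg tool [-0.68  0.37  0.14]
```

carry_out:
  motion: [0,0.004,-0.0045,-0.7,0,0,1,0,0.006,-0.002,0,0,0,1,0,0.002,0,0,0,0,1,0,0,0,0,0,0,0.6,0,0,0,0,0,0,0.3]

```text
t: 15.5
tool_pos: [0.603, -0.1144, 0.1036]
orientation: [-1.117, 1.349, -1.349]
force: [1.0, -0.1, -0.1]
opening: 0.0813
```

```bash
python3 st.py .606 -.1144 .105
```

```text
t 15.5 pos [ 0.603  -0.1144  0.1036] open 0.0813 F [ 1.  -0.1 -0.1] q [-0.27  0.27  1.58 -0.    1.29 -0.08]
M [[-0.189, -0.003, 0.982], [-0.982, -0.002, -0.189], [0.002, -1.0, -0.002]]
tool delta [-0.0005 -0.0014  0.0029]
rot err deg tool [0.13 0.37 0.14]
```

carry_out:
  motion: [0,0,0.003,0,0,0,0,0,0,0,0,0,0,-0.3,0,0,0,0,0,0,-0.5,0,0,0,0,0,0,-0.7,0,0,0,0,0,0,-1]
  squeeze: 15

```text
t: 16.0
tool_pos: [0.6069, -0.1151, 0.1044]
orientation: [-1.116, 1.348, -1.349]
force: [0.1, -0.0, 0.0]
opening: 0.0417
```

carry_out:
  motion: [0,0,0,0,0,0,-1,0,0,0,0,0,0,-1,0,0,0,0,0,0,-1,0,0,0,0,0,0,-1,0,0,0,0,0,0,-1]
  squeeze: 15

```text
t: 16.5
tool_pos: [0.6037, -0.1145, 0.1043]
orientation: [-1.12, 1.354, -1.346]
force: [-1.8, -0.3, 0.5]
opening: 0.0258
```

```bash
python3 st.py .606 -.1144 .105
```

```text
t 16.5 pos [ 0.6037 -0.1145  0.1043] open 0.0258 F [-1.8 -0.3  0.5] q [-0.27  0.27  1.57 -0.    1.3  -0.08]
M [[-0.19, -0.008, 0.982], [-0.982, -0.001, -0.19], [0.003, -1.0, -0.008]]
tool delta [-0.0005 -0.0007  0.0022]
rot err deg tool [0.46 0.36 0.14]
```

Grip closed on the block (opening 25.8 mm). Firming the grip and pulling part way.

carry_out:
  motion: [0,0,0,0,0,0,-1,0,0,0,0,0,0,-1,0.006,0,0,0,0,0,-1,0.008,0,0,0,0,0,-1,0.006,0,0,0,0,0,-1]
  squeeze: 40

```text
t: 17.0
tool_pos: [0.6002, -0.1323, 0.1043]
orientation: [-1.118, 1.354, -1.342]
force: [-1.0, 5.2, 1.8]
opening: 0.0256
```

```bash
python3 st.py .606 -.1144 .105
python3 - <<'E'
from h import *
im,m=save("side");cv2.imwrite("pics/s17f.png",im);cv2.imwrite("pics/s17.png",cv2.resize(im[200:290,210:310],None,fx=7,fy=6.6,interpolation=cv2.INTER_CUBIC))
im,m=save("scene");cv2.imwrite("pics/S17.png",im)
E
```

```text
t 17.0 pos [ 0.6002 -0.1323  0.1043] open 0.0256 F [-1.   5.2  1.8] q [-0.3   0.27  1.57  0.    1.3  -0.11]
M [[-0.188, -0.008, 0.982], [-0.982, 0.003, -0.188], [-0.001, -1.0, -0.008]]
tool delta [-0.0187 -0.0007  0.0024]
rot err deg tool [ 0.47  0.45 -0.06]
```

View pics/s17.png

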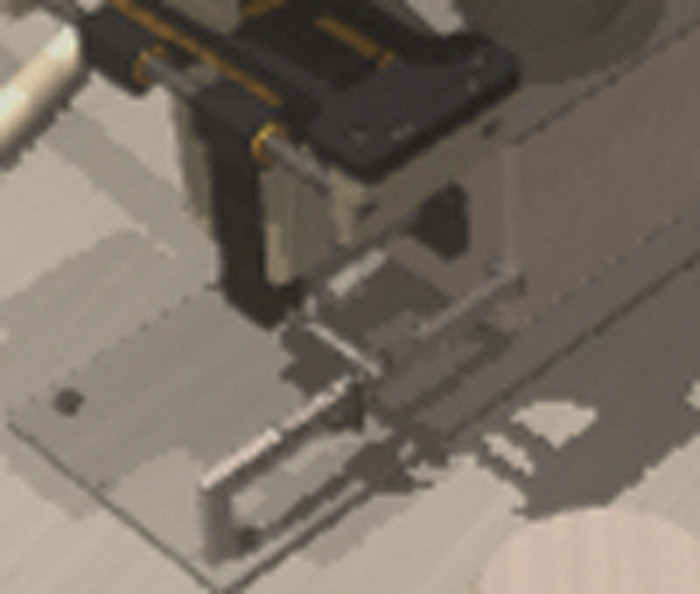

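View pics/S17.png

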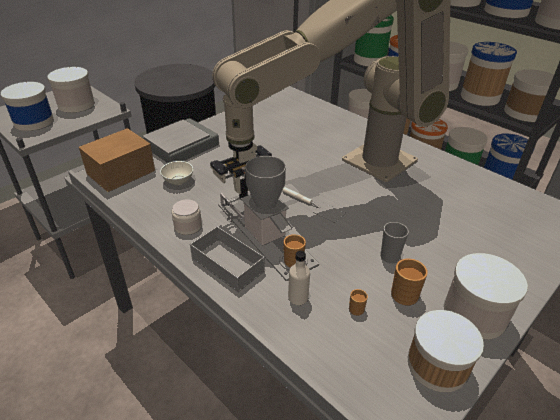

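```bash
python3 - <<'E'
from h import *
i=cv2.imread("pics/w14.png")[190:290,280:400];cv2.imwrite("pics/w14d.png",cv2.resize(i,None,fx=6,fy=6,interpolation=cv2.INTER_CUBIC))
m=cm("side")
for th in("marker_line","slide_pointer"):
    for o in models.outline_of("side",th):
        ys,xs=np.nonzero(o['pixels']);print(th,o['confidence'],o['pixel'],xs.min(),xs.max(),ys.min(),ys.max(),len(xs))
E
```

```text
marker_line 0.57 [370.6, 181.0] 356 378 150 204 828
marker_line 0.37 [283.6, 217.9] 212 348 142 289 7242
marker_line 0.35 [258.9, 260.3] 257 261 259 264 20
slide_pointer 0.76 [244.1, 241.2] 240 267 225 255 265
```

View pics/w14d.png

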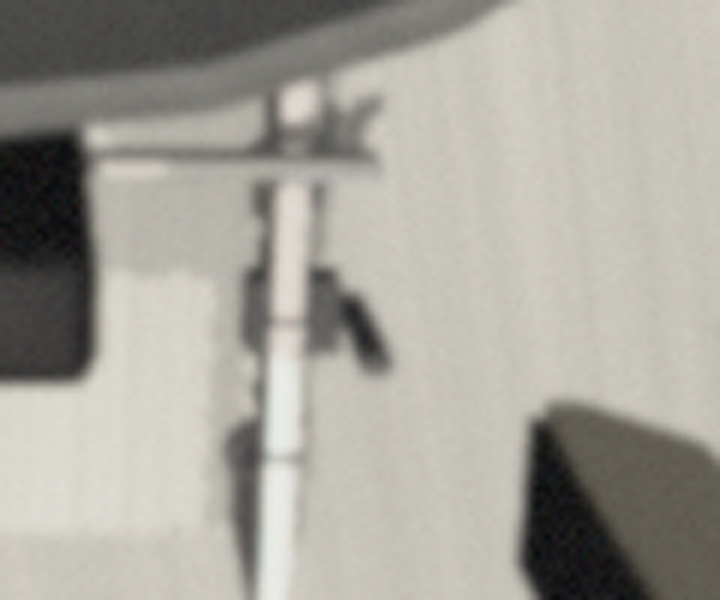

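The marker's fin is the dark slanted bar at (345,295)–(385,370) in the crop, seen in perspective. The pointer tip is at (372,160).

```bash
python3 - <<'E'
from h import *
s=robot.read_state();Mn=R.from_rotvec(s['orientation']).as_matrix();c=cm("wrist")
rel=Mn.T@R.from_rotvec(c['o']).as_matrix();off=Mn.T@(c['p']-s['tool_pos']);print(off)
M0=R.from_rotvec([-1.11,1.348,-1.352]).as_matrix();p0=np.array([.6091,-.1072,.2097])
m=dict(K=c['K'],p=p0+M0@off,o=R.from_matrix(M0@rel).as_rotvec())
def D(P):
    d=P-np.array([.6284,-.001,0]);return np.round([.981*d[0]-.1957*d[1],.1957*d[0]+.981*d[1],P[2]],4)
for n,uv,z in(("fin top",(380,367),.07),("fin bot",(348,297),.042),("ptr tip",(370,160),.061),("ptr base",(95,157),.061),("grip top back edge",(45,268),.129)):
    print(n,D(ray(m,np.array(uv)/6+[280,190],z)))
# side image s17
ms=cm("side")
for n,uv,z in(("ptr tip",(380,375),.061),("fin?",(350,382),.07),("fin bot",(350,430),.042)):
    print("side",n,D(ray(ms,np.array([uv[0]/7+210,uv[1]/6.6+200]),z)))
print("tcp",D(s['tool_pos']))
for P in((60,-133,61),(60,-151,70),(60,-151,42)):
    x,y,z=np.array(P)/1e3;print(P,(proj(ms,[[.6284+.981*x+.1957*y,-.001-.1957*x+.981*y,z]])[0]-[210,200])*[7,6.6])
E
python3 -c "
import cv2
i=cv2.imread('pics/s17f.png')[230:275,240:290];cv2.imwrite('pics/s17z.png',cv2.resize(i,None,fx=14,fy=13,interpolation=cv2.INTER_NEAREST))"
```

```text
[-8.40738146e-02 -1.46942601e-01 -9.31802128e-05]
fin top [ 0.0589 -0.1476  0.07  ]
fin bot [ 0.0583 -0.1466  0.042 ]
ptr tip [ 0.0571 -0.1158  0.061 ]
ptr base [ 0.0134 -0.1154  0.061 ]
grip top back edge [ 0.0045 -0.1088  0.129 ]
side ptr tip [ 0.0595 -0.1351  0.061 ]
side fin? [ 0.0608 -0.1501  0.07  ]
side fin bot [ 0.0586 -0.1494  0.042 ]
tcp [-0.002  -0.1344  0.1043]
(60, -133, 61) [385.48850722 372.8144795 ]
(60, -151, 70) [346.33561223 382.48997251]
(60, -151, 42) [349.34116532 434.71615081]
```

View pics/s17z.png

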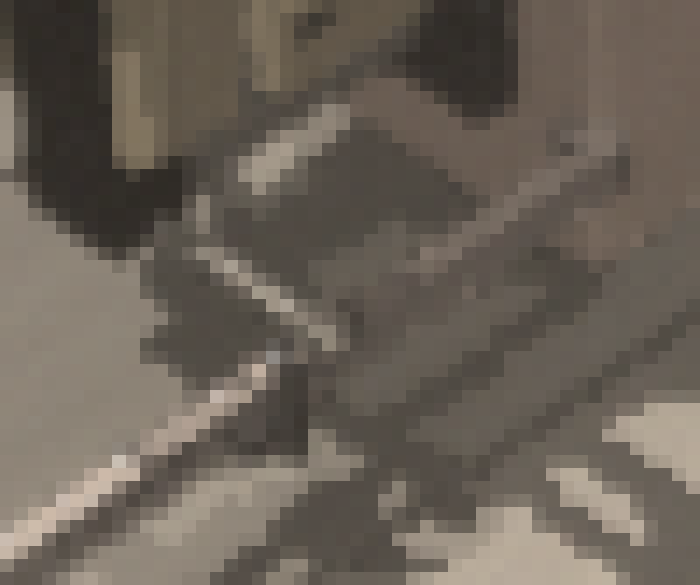

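carry_out:
  motion: [0.004,0,0,0,0,0,-1,0.004,0,0,0,0,0,-1,0.003,0,0,0,0,0,-1,0,0,0,0,0,0,-1,0,0,0,0,0,0,-1]

```text
t: 17.7
tool_pos: [0.5985, -0.1404, 0.1043]
orientation: [-1.114, 1.356, -1.339]
force: [-1.0, 5.3, 0.4]
opening: 0.0262
```

```bash
cat > look.py <<'E'
from h import *
import sys
n=sys.argv[1]
def D(P):
    d=P-np.array([.6284,-.001,0]);return np.round([.981*d[0]-.1957*d[1],.1957*d[0]+.981*d[1],P[2]],4)
im,m=save("side");cv2.imwrite(f"pics/s{n}.png",cv2.resize(im[230:275,240:290],None,fx=14,fy=13,interpolation=cv2.INTER_CUBIC))
im,m=save("wrist");cv2.imwrite(f"pics/w{n}.png",im)
print("tcp",D(robot.read_state()['tool_pos']))
E
python3 st.py; python3 look.py 18
```

```text
t 17.7 pos [ 0.5985 -0.1404  0.1043] open 0.0262 F [-1.   5.3  0.4] q [-0.32  0.28  1.57  0.01  1.3  -0.13]
M [[-0.188, -0.007, 0.982], [-0.982, 0.007, -0.188], [-0.006, -1.0, -0.008]]
rot err deg tool [ 0.48  0.44 -0.34]
tcp [-0.002  -0.1426  0.1043]
```

View pics/s18.png

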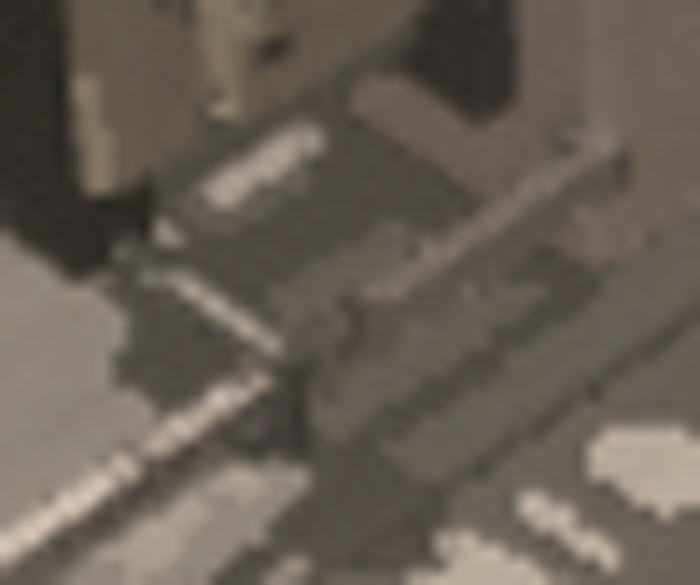

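View pics/w18.png

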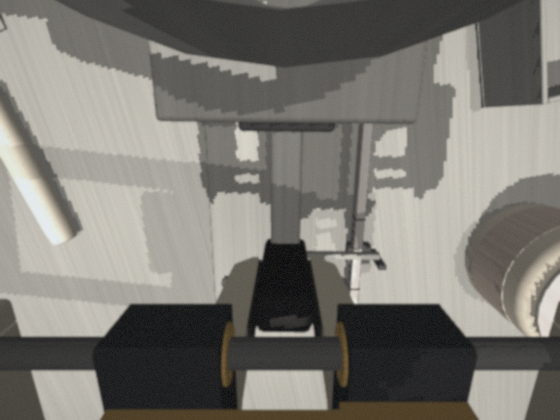

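Now the wrist view shows both pointer and fin at about (380,258). Zooming in.

```bash
cat > zoom.py <<'E'
from h import *
import sys
n=sys.argv[1];x,y,w,h=300,220,110,80
i=cv2.imread(f"pics/w{n}.png")[y:y+h,x:x+w];cv2.imwrite(f"pics/wz{n}.png",cv2.resize(i,None,fx=7,fy=7,interpolation=cv2.INTER_CUBIC))
E
python3 zoom.py 18
```

```text
(no output)
```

View pics/wz18.png

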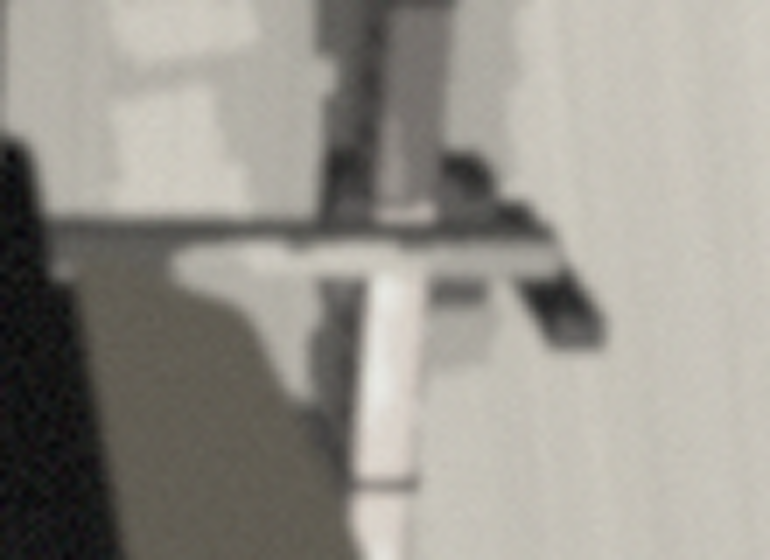

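```bash
python3 - <<'E'
from h import *
m=cm("wrist")
def D(P):
    d=P-np.array([.6284,-.001,0]);return np.round([.981*d[0]-.1957*d[1],.1957*d[0]+.981*d[1],P[2]],4)
q=lambda u:np.array(u)/7+[300,220]
for n,u,z in(("fin top",(577,333),.07),("ptr top",(550,260),.063),("ptr 61",(550,260),.061),("ptr mid",(300,262),.063)):print(n,D(ray(m,q(u),z)))
# predicted image of fin & pointer tip at given disp y
def W(x,y,z):return (proj(m,[[.6284+.981*x+.1957*y,-.001-.1957*x+.981*y,z]])[0]-[300,220])*7
for y in(-.143,-.147,-.149): print(y,"fin bot/top",W(.06,y,.042),W(.06,y,.07),"ptr",W(.06,y,.061))
E
```

```text
fin top [ 0.0579 -0.1468  0.07  ]
ptr top [ 0.0571 -0.143   0.063 ]
ptr 61 [ 0.0577 -0.1439  0.061 ]
ptr mid [ 0.0346 -0.1434  0.063 ]
-0.143 fin bot/top [522.48474753 173.81454777] [605.54927609 294.08499885] ptr [576.50432596 252.03035394]
-0.147 fin bot/top [518.9105828  211.28920677] [601.00305271 335.87964764] ptr [572.31116464 292.33442372]
-0.149 fin bot/top [517.13746417 229.88012829] [598.75008059 356.59182358] ptr [570.23239304 312.3152804 ]
```

carry_out:
  motion: [0.003,0,0,0,0,0,-1,0.0015,0,0,0,0,0,-1,0,0,0,0,0,0,-1,0,0,0,0,0,0,-1,0,0,0,0,0,0,-1]

```text
t: 18.3
tool_pos: [0.5983, -0.1417, 0.1043]
orientation: [-1.111, 1.358, -1.335]
force: [-1.4, 6.3, 0.1]
opening: 0.0258
```

```bash
python3 st.py; python3 look.py 19; python3 zoom.py 19
```

```text
t 18.3 pos [ 0.5983 -0.1417  0.1043] open 0.0258 F [-1.4  6.3  0.1] q [-0.32  0.28  1.57  0.01  1.3  -0.14]
M [[-0.187, -0.006, 0.982], [-0.982, 0.012, -0.187], [-0.011, -1.0, -0.008]]
rot err deg tool [ 0.48  0.49 -0.61]
tcp [-0.002  -0.1439  0.1043]
```

View pics/s19.png

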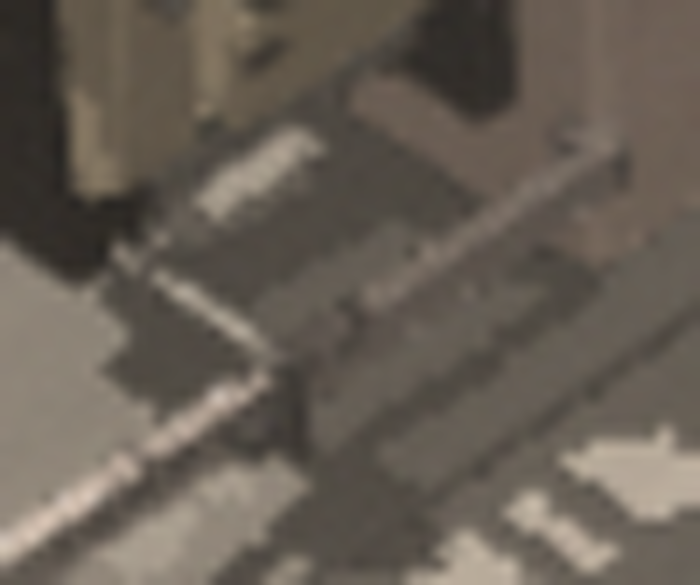

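View pics/wz19.png

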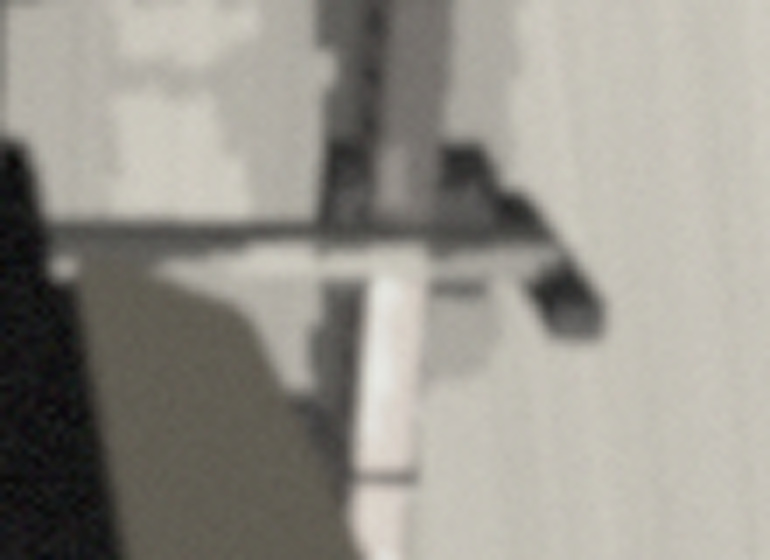

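carry_out:
  motion: [0.003,0,0,0,0,0,-1,0.001,0,0,0,0,0.3,-1,0.001,0,0,0,0,0.3,-1,0.001,0,0,0,0,0,-1,0.001,0,0,0,0,0,-1]

```text
t: 18.9
tool_pos: [0.5977, -0.1446, 0.1043]
orientation: [-1.098, 1.363, -1.321]
force: [-1.8, 7.4, 0.7]
opening: 0.0262
```

```bash
python3 st.py; python3 look.py 20; python3 zoom.py 20;python3 st.py|head -1
```

```text
t 18.9 pos [ 0.5977 -0.1446  0.1043] open 0.0262 F [-1.8  7.4  0.7] q [-0.34  0.28  1.57  0.03  1.31 -0.16]
M [[-0.186, -0.003, 0.983], [-0.982, 0.029, -0.186], [-0.028, -1.0, -0.008]]
rot err deg tool [ 0.48  0.58 -1.59]
tcp [-0.002  -0.1469  0.1043]
t 19.0 pos [ 0.5977 -0.1446  0.1043] open 0.0258 F [-2.1  7.4  1.5] q [-0.34  0.28  1.57  0.03  1.31 -0.16]
```

View pics/s20.png

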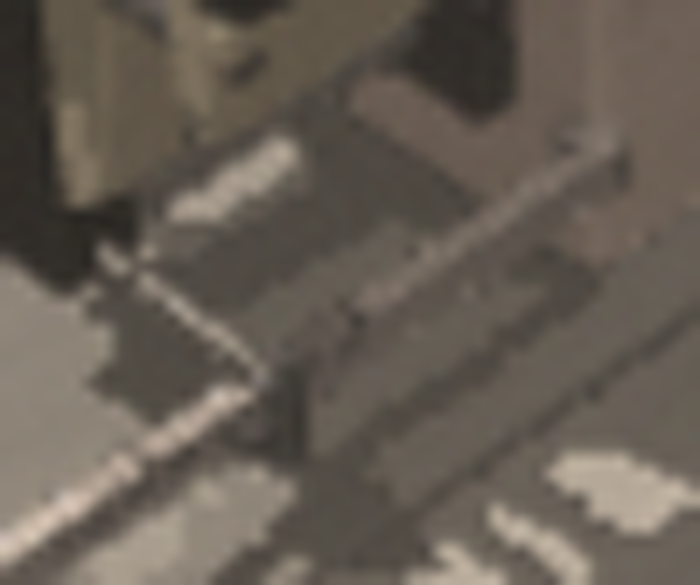

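View pics/wz20.png

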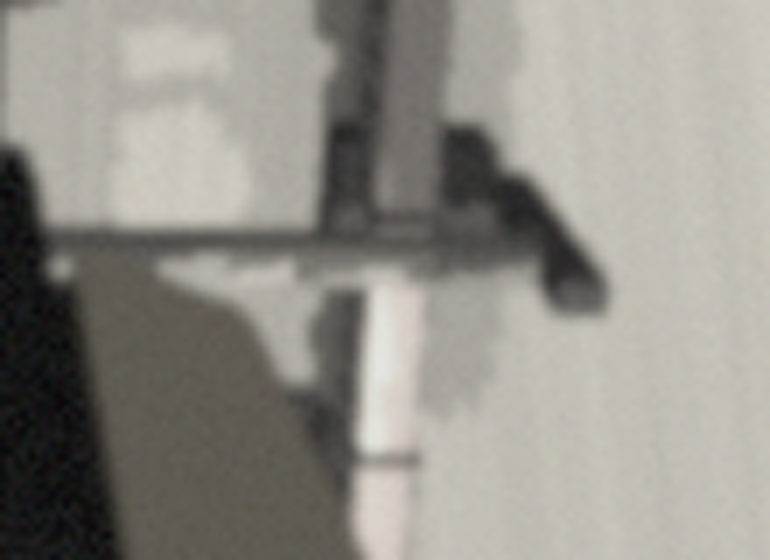

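```bash
cat > meas.py <<'E'
from h import *
import sys
a=list(map(float,sys.argv[1:]))
m=cm("wrist")
def D(P):
    d=P-np.array([.6284,-.001,0]);return np.round([.981*d[0]-.1957*d[1],.1957*d[0]+.981*d[1],P[2]],4)
q=lambda u:np.array(u)/7+[300,220]
print("fin",D(ray(m,q(a[:2]),.07)),"ptr",D(ray(m,q(a[2:4]),.063)),D(ray(m,q(a[2:4]),.061)))
def W(x,y,z):return np.round((proj(m,[[.6284+.981*x+.1957*y,-.001-.1957*x+.981*y,z]])[0]-[300,220])*7)
for y in(-.143,-.147,-.149): print(y,"fin bot/top",W(.058,y,.042),W(.058,y,.07),"ptr61",W(.058,y,.061),"ptr63",W(.058,y,.063))
E
python3 meas.py 578 298 530 259
```

```text
fin [ 0.0577 -0.1469  0.07  ] ptr [ 0.0553 -0.1463  0.063 ] [ 0.0559 -0.1471  0.061 ]
-0.143 fin bot/top [505. 146.] [586. 257.] ptr61 [558. 218.] ptr63 [564. 227.]
-0.147 fin bot/top [501. 185.] [582. 300.] ptr61 [554. 259.] ptr63 [560. 268.]
-0.149 fin bot/top [500. 203.] [580. 321.] ptr61 [552. 280.] ptr63 [558. 289.]
```

```bash
python3 - <<'E'
from h import *
m=cm("side")
for P in((.06,-.147,.07),(.06,-.147,.042),(.06,-.147,.061),(.013,-.147,.061),(.06,-.150,.07)):
    x,y,z=P;print(P,np.round((proj(m,[[.6284+.981*x+.1957*y,-.001-.1957*x+.981*y,z]])[0]-[240,230])*[14,13]))
E
python3 st.py|head -1
```

```text
(0.06, -0.147, 0.07) [290. 352.]
(0.06, -0.147, 0.042) [296. 454.]
(0.06, -0.147, 0.061) [292. 385.]
(0.013, -0.147, 0.061) [106. 254.]
(0.06, -0.15, 0.07) [277. 360.]
t 19.0 pos [ 0.5977 -0.1446  0.1043] open 0.0258 F [-2.1  7.4  1.5] q [-0.34  0.28  1.57  0.03  1.31 -0.16]
```

Pointer and fin both measure y ≈ −0.147 (dispenser frame) in the wrist view, and the side view agrees. Last check of the cup, slide and bystanders, while the arm holds its target.

```bash
python3 - <<'E'
from h import *
im,m=save("scene");cv2.imwrite("pics/S21.png",cv2.resize(im[120:330,150:430],None,fx=2.8,fy=2.8,interpolation=cv2.INTER_CUBIC))
for k in range(4): im,m=save("side")
cv2.imwrite("pics/s21.png",im)
im,m=save("wrist");cv2.imwrite("pics/w21.png",im)
E
python3 st.py|head -1;python3 zoom.py 21
```

```text
t 19.3 pos [ 0.5977 -0.1447  0.1043] open 0.0258 F [-1.8  5.8  0.8] q [-0.34  0.28  1.57  0.03  1.31 -0.16]
```

View pics/S21.png

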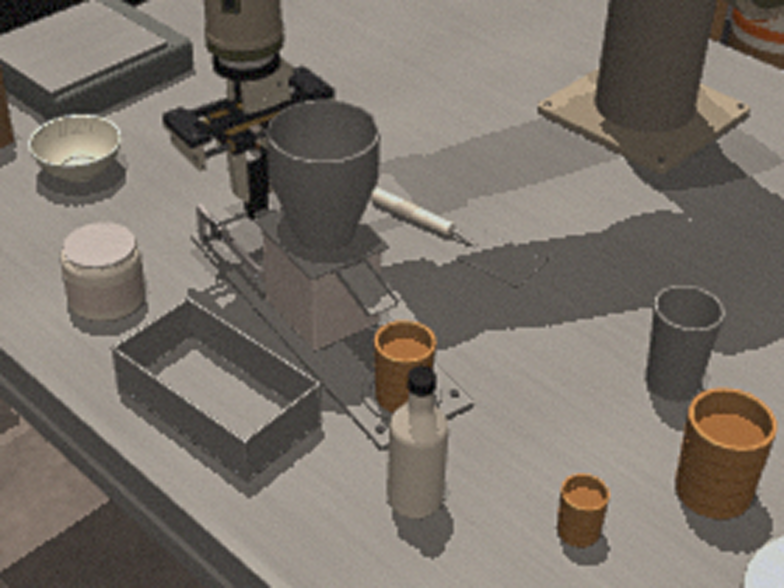

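View pics/s21.png

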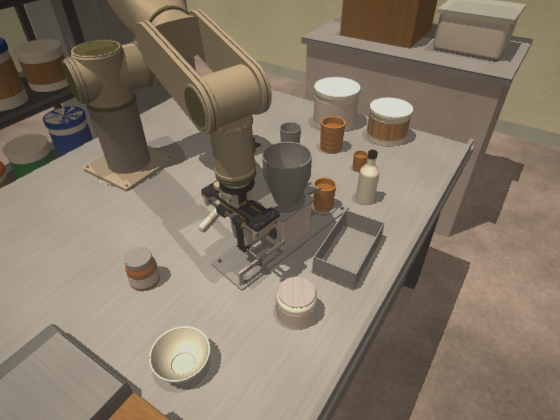

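View pics/wz21.png

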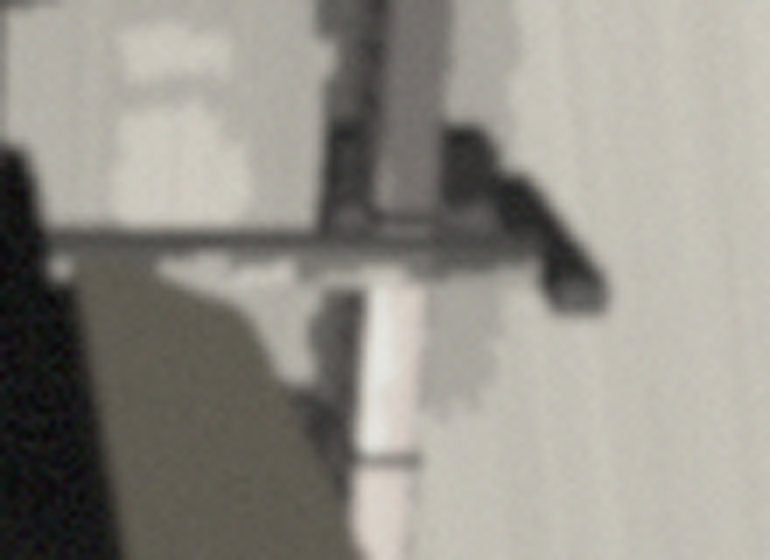

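The hold is steady over 0.3 s. The cup stands upright in the rest at (405,365) in the scene crop, and the bystanders are in place. Handing in.

```bash
python3 -c "
from plant import robot
print(robot.close_job())"
```

```text
the job is handed in; nothing more can be done
None
```

The cup stands upright in the rest under the chute, and I handed the job in with the gripper holding the slide at the marker. It took about 19.3 s of the 58 s. The hand-in gives no verdict.

- **Cup:** I took the middle-sized of the three wafer cups and gripped it at 20 N. I lowered it into the ring until it touched with about 1.5 N, then let go. It looked upright and inside the ring in the scene and side views.
- **Slide:** I pinched the grip at 40 N and pulled it out about 31 mm. The wrist view puts the marker fin at y = −146.9 mm of the dispenser and the pointer at −146.3 to −147.1 mm. The arm held there steadily over the last 0.3 s.
- **Other things:** the last scene and side views show the bystanders where they stood.

**Checks that disagreed or were off:**
- The side view, which is coarser, first put the marker about 2 mm further out than the wrist view. In the final picture it agreed with the wrist view.
- While holding the slide, the tool leans about 1.6° from vertical. I made part of that myself with a small turn in the wrong direction and left it uncorrected.

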